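Make up a specimen dispatch carton

TASK

Finish this specimen carton for dispatch: lift the one red-capped bottle out from among its neighbours and stand it upright in the yellow tray, and slide every blue slide case from the rack, on end, fully down into a slot of its own in the carton's grey foam. Then close the carton: fold in both short end flaps first, then both long flaps over them, until all four lie flat. The other bottles stay standing in the carton, and the small amber bottle, the beaker and the tape dispenser are left where they are.

Things in the scene. Friction and masses are not known exactly. Their poses are not given: they have to be found in the camera images.
- carton: Open cardboard carton, fixed, outside 151 (x) by 200 (y) by 100 mm high, walls and floor 4 mm. Origin: centre of its underside, z up. Towards -y, 3 x 3 square bottles packed touching, rows 47.5 mm apart, middle bottle at x = 0, y = -24.5 mm, undersides at z = 4 mm. A board at y = 47 to 50 mm, 60 mm high, parts them from slotted foam at the +y end. Flaps on all four sides of the rim.
- middle_slot (a point): Centre of the floor of the middle slot in the carton's dark grey foam, 7 mm above the bench; axes as the carton's. Three like slots at x = -43, 0 and 43 mm from this point, each 14 mm wide (x), 46 mm long (y), 37 mm deep to the foam's top face. A slide case stands in one with its 38 mm width along y, its top then 8 mm below the carton's rim.
- red_bottle: The one square bottle with a red cap: brown plastic body 47 x 47 x 55 mm high, shoulder to 60 mm, round cap 22 mm across from 60 to 90 mm; 85 to 170 g. Origin: centre of its underside; sides along x, y. It starts in any of the nine places but the corners, neighbours or walls touching it on every side; gaps of 25 mm between caps in a row, cap tops 6 mm below the carton's rim.
- bottle1: Square brown plastic bottle with a white cap, one of eight that stay in the carton; same shape and size as the red-capped one. Origin at the centre of its underside.
- bottle2: Square brown plastic bottle with a white cap, one of eight that stay in the carton; same shape and size as the red-capped one. Origin at the centre of its underside.
- bottle3: Square brown plastic bottle with a white cap, one of eight that stay in the carton; same shape and size as the red-capped one. Origin at the centre of its underside.
- bottle4: Square brown plastic bottle with a white cap, one of eight that stay in the carton; same shape and size as the red-capped one. Origin at the centre of its underside.
- bottle5: Square brown plastic bottle with a white cap, one of eight that stay in the carton; same shape and size as the red-capped one. Origin at the centre of its underside.
- bottle6: Square brown plastic bottle with a white cap, one of eight that stay in the carton; same shape and size as the red-capped one. Origin at the centre of its underside.
- bottle7: Square brown plastic bottle with a white cap, one of eight that stay in the carton; same shape and size as the red-capped one. Origin at the centre of its underside.
- bottle8: Square brown plastic bottle with a white cap, one of eight that stay in the carton; same shape and size as the red-capped one. Origin at the centre of its underside.
- case1: Flat blue plastic slide case, 8 mm thick (x) by 38 mm wide (y) by 85 mm tall (z), pale window and white strip on both faces, 35 g. Origin at the centre of its underside; it stands on its 8 x 38 mm edge in a slot of the rack, slot along y. Two or three cases are present.
- case2: Flat blue plastic slide case, 8 mm thick (x) by 38 mm wide (y) by 85 mm tall (z), pale window and white strip on both faces, 35 g. Origin at the centre of its underside; it stands on its 8 x 38 mm edge in a slot of the rack, slot along y. Two or three cases are present.
- case3: Flat blue plastic slide case, 8 mm thick (x) by 38 mm wide (y) by 85 mm tall (z), pale window and white strip on both faces, 35 g. Origin at the centre of its underside; it stands on its 8 x 38 mm edge in a slot of the rack, slot along y. Two or three cases are present.
- rack: Grey plastic rack standing loose on the bench, 136 mm (x) by 50 mm (y), 34 mm high, 0.6 kg, with three slots 11 mm wide along y at x = -45, 0 and 45 mm, 40 mm long, floor at z = 4 mm; a case may lean a little in it. Origin at the centre of its underside.
- tray: Yellow plastic tray standing loose on the bench, 150 mm (x) by 120 mm (y), 25 mm high, walls and floor 4 mm, 0.5 kg. Origin at the centre of its underside. It may stand on either side of the carton, the rack on the other.
- end_flap_foam (a joint): Fold angle (rad) of the 151 mm short flap at the carton's +y end (foam); its fold line runs along the carton's outer side at z = 100 mm (inside face of the flap). 4 mm sheet, 75 mm from fold to free edge. 0 = folded in flat, pi/2 = straight up, at first leaning outward at 2.2 to 2.6. It stays at any angle it is left at; under 1 N at the edge moves it.
- end_flap_bottles (a joint): Fold angle (rad) of the 151 mm short flap at the carton's -y end; its fold line runs along the carton's outer side at z = 100 mm (inside face of the flap). 4 mm sheet, 75 mm from fold to free edge. 0 = folded in flat, pi/2 = straight up, at first leaning outward at 2.2 to 2.6. It stays at any angle it is left at; under 1 N at the edge moves it.
- long_flap_near (a joint): Fold angle (rad) of the 200 mm long flap on the carton's -x side (nearest the robot); its fold line runs along the carton's outer side at z = 104 mm (inside face of the flap). 4 mm sheet, 75 mm from fold to free edge. 0 = folded in flat, pi/2 = straight up, at first leaning outward at 2.2 to 2.6. It stays at any angle it is left at; under 1 N at the edge moves it.
- long_flap_far (a joint): Fold angle (rad) of the 200 mm long flap on the carton's +x side; its fold line runs along the carton's outer side at z = 104 mm (inside face of the flap). 4 mm sheet, 75 mm from fold to free edge. 0 = folded in flat, pi/2 = straight up, at first leaning outward at 2.2 to 2.6. It stays at any angle it is left at; under 1 N at the edge moves it.
- oil_bottle: Bystander: small amber bottle, 32 mm across, 70 mm high, origin at its underside.
- beaker: Bystander: clear beaker, 70 mm across, 90 mm high, origin at its underside.
- tape_dispenser: Bystander: black bench tape dispenser 55 x 140 mm, 102 mm high, origin at its underside.
There are look-alikes about, which are no part of the job. There is more than one size of the tray; the one meant has the size given above.

How it is judged:
On the way, in this order (a step that is already met when the one before it is completed fails the run):
1. the red-capped bottle stands upright in the tray and every slide case is down in a foam slot (in any order) (x of red_bottle in the frame of tray between -0.065 and 0.065 m and y of red_bottle in the frame of tray between -0.05 and 0.05 m and z of red_bottle in the frame of tray below 0.012 m and angle between red_bottle's own z axis and vertical below 0.1 rad and linear speed of red_bottle below 0.02 m/s and ((x of case1 in the frame of carton between -0.049 and -0.037 m and y of case1 in the frame of carton between 0.067 and 0.079 m and z of case1 in the frame of carton below 0.012 m and angle between case1's own z axis and vertical below 0.2 rad) or (x of case1 in the frame of carton between -0.006 and 0.006 m and y of case1 in the frame of carton between 0.067 and 0.079 m and z of case1 in the frame of carton below 0.012 m and angle between case1's own z axis and vertical below 0.2 rad) or (x of case1 in the frame of carton between 0.037 and 0.049 m and y of case1 in the frame of carton between 0.067 and 0.079 m and z of case1 in the frame of carton below 0.012 m and angle between case1's own z axis and vertical below 0.2 rad)) and ((x of case2 in the frame of carton between -0.049 and -0.037 m and y of case2 in the frame of carton between 0.067 and 0.079 m and z of case2 in the frame of carton below 0.012 m and angle between case2's own z axis and vertical below 0.2 rad) or (x of case2 in the frame of carton between -0.006 and 0.006 m and y of case2 in the frame of carton between 0.067 and 0.079 m and z of case2 in the frame of carton below 0.012 m and angle between case2's own z axis and vertical below 0.2 rad) or (x of case2 in the frame of carton between 0.037 and 0.049 m and y of case2 in the frame of carton between 0.067 and 0.079 m and z of case2 in the frame of carton below 0.012 m and angle between case2's own z axis and vertical below 0.2 rad)) and ((x of case3 in the frame of carton between -0.049 and -0.037 m and y of case3 in the frame of carton between 0.067 and 0.079 m and z of case3 in the frame of carton below 0.012 m and angle between case3's own z axis and vertical below 0.2 rad) or (x of case3 in the frame of carton between -0.006 and 0.006 m and y of case3 in the frame of carton between 0.067 and 0.079 m and z of case3 in the frame of carton below 0.012 m and angle between case3's own z axis and vertical below 0.2 rad) or (x of case3 in the frame of carton between 0.037 and 0.049 m and y of case3 in the frame of carton between 0.067 and 0.079 m and z of case3 in the frame of carton below 0.012 m and angle between case3's own z axis and vertical below 0.2 rad))), for 0.2 s.
2. both short end flaps are folded in while both long flaps still stand open (value of joint each of end_flap_foam, end_flap_bottles below 0.15 rad and value of joint each of long_flap_near, long_flap_far above 0.8 rad), for 0.2 s.
3. both long flaps are folded down over them (value of joint each of long_flap_near, long_flap_far below 0.15 rad), for 0.2 s.
At the end, for the whole second after the job is handed in: Red-capped bottle upright (0.1 rad) and still on the tray floor; each slide case in a foam slot, within 5 mm of its floor and 6 mm of its centre, lean under 0.2 rad; the other eight bottles upright on the carton floor; all four flaps within 0.15 rad of flat (all of step 1 and all of step 3 and z of each of bottle1, bottle2, bottle3, bottle4, bottle5, bottle6, bottle7, bottle8 in the frame of carton below 0.012 m and angle between each of bottle1, bottle2, bottle3, bottle4, bottle5, bottle6, bottle7, bottle8's own z axis and vertical below 0.1 rad and x of bottle1 in the frame of carton between -0.06 and 0.06 m and y of bottle1 in the frame of carton between -0.0845 and 0.0355 m and x of bottle2 in the frame of carton between -0.06 and 0.06 m and y of bottle2 in the frame of carton between -0.0845 and 0.0355 m and x of bottle3 in the frame of carton between -0.06 and 0.06 m and y of bottle3 in the frame of carton between -0.0845 and 0.0355 m and x of bottle4 in the frame of carton between -0.06 and 0.06 m and y of bottle4 in the frame of carton between -0.0845 and 0.0355 m and x of bottle5 in the frame of carton between -0.06 and 0.06 m and y of bottle5 in the frame of carton between -0.0845 and 0.0355 m and x of bottle6 in the frame of carton between -0.06 and 0.06 m and y of bottle6 in the frame of carton between -0.0845 and 0.0355 m and x of bottle7 in the frame of carton between -0.06 and 0.06 m and y of bottle7 in the frame of carton between -0.0845 and 0.0355 m and x of bottle8 in the frame of carton between -0.06 and 0.06 m and y of bottle8 in the frame of carton between -0.0845 and 0.0355 m and value of joint each of end_flap_foam, end_flap_bottles below 0.15 rad); the robot touches nothing.
It fails at once if the oil bottle is pushed more than 30 mm or knocked over (distance of oil_bottle from where it was at the start of the episode above 0.03 m or angle between oil_bottle's own z axis and vertical above 0.5 rad).
It fails at once if the beaker is pushed more than 30 mm or knocked over (distance of beaker from where it was at the start of the episode above 0.03 m or angle between beaker's own z axis and vertical above 0.5 rad).
It fails at once if the tape dispenser is pushed more than 30 mm or knocked over (distance of tape_dispenser from where it was at the start of the episode above 0.03 m or angle between tape_dispenser's own z axis and vertical above 0.5 rad).
Of case1, case2, case3 only 2 to 3 are there at a start; the rules pass over those that are not, and their reading is None.
At some moment in a run one of rack, tray may be knocked a few centimetres aside while the robot is not near it.
It also fails if it takes over 210 s, if anything falls off the work surface, if the arm or the gripper's body presses on something with over 40 N, if the wrist force passes 120 N, or if a joint passes its speed limit or range.

ROBOT

A 6-joint arm with a two-finger parallel gripper is mounted at the origin on the work surface. World frame = base frame: x ahead of the robot, y to its left, z up, the work surface at z = 0. Lengths are in m, angles in rad, forces in N, time in s.
With the tool pointing down it reaches from about 0.35 to 0.925 m from the base axis. Payload 6.4 kg.
Tool frame: the origin (TCP) lies on the centre line of the jaws, within the pads' length; the fingertips stand 22 mm ahead of it and the grasp point (between the pads) lies 3 mm ahead of it (bot.tips_ahead is the distance from the TCP to the fingertips, in m); y points along the fingers, x is the direction in which the jaws open and shut, and the axes are right-handed (so a half turn about y gives the same grasp; the last joint's range is limited). The gripper opens to 94 mm and grips with 3 to 60 N. Pads are 16 mm wide; open, the fingers measure 119 mm over their backs; the gripper's body (75 mm by 177 mm) begins 78 mm behind the grasp point.
Start: joints at [1.046, 0.245, 1.558, -0, 1.339, -0.174], TCP at [0.223, 0.61, 0.227] pointing down, gripper open.
Joint ranges: [-3.13, 3.13], [-1.02, 2.26], [0.13, 2.54], [-0.95, 4.09], [0.21, 2.88], [-2.74, 2.74]. Speed limits (rad/s): [2.57, 2.57, 3.14, 3.14, 3.14, 3.14].

INTERFACE

Orientations are given as a unit quaternion [x, y, z, w].
In Python, from cell import bot gives the robot as it stands. The module is installed in compiled form; this text tells all that it offers.
- The arm moves only by the tool servo_tool, never from a script. Its arguments are lists of equal length, an entry for each row: "slide": the shift along the tool's x, y, z in mm, a list of three; "angular": the turn, a rotation vector about the tool's x, y, z in rad, a list of three. A call has exactly 10 rows; each row is the pose to reach, as a shift and turn from the pose commanded when the call began, along the tool's axes at that moment; what a row does not reach only later rows make up. A row lasts 1/10 s, in which the tool goes at most 50 mm and 8.59 degrees, less where a joint would pass 70% of its speed; a pose out of reach is approached as far as the arm can. A call with a gripper value outside its range is refused whole. "hand" is the opening, from 0 (shut) to 1 (fully open), set as the call begins (left out, the last holds). The fingers move at their own pace and stop on an object; "squeeze" is the grip in N (left out, the last holds). Time passes only in rows, so rows that repeat a pose let the fingers close, or fill a call up. It gives the time, the measured TCP pose, the force and the opening at its end, in the units of the state.
- bot.read_state(): the state, without advancing time (a new reading comes with each control period).
- bot.camera(name): name is "scene" or "side" or "wrist"; returns a dict with "frame" (480x640x3 uint8, red, green, blue), "camera_matrix" (3x3 intrinsics, pixels), "rvec" (rotation vector, rad) and "tvec" (3), from world to camera coordinates, as OpenCV has them. Camera axes: x right, y down, z forward; pixel columns grow to the right and rows downward; lengths in m; the calibration is good to about 2 mm. The wrist camera is an equidistant fisheye: a pixel r from the principal point sees the ray r / f radians off the axis. A picture is of the moment at which its call begins. There is no depth.
- bot.close_job(): hands the job in, once; it reports no verdict.
Trained networks look in a picture, given as the dict that the camera call returned (one of the last four; its "shot" number tells which), for a name from the list of things; names that differ only in an ending like _2 or _b are one class to them, and where a whole thing is asked for, a point or a joint stands for the part that bears it (a point fixed in the world has none). Each returns a list of dicts, best first, with "p" (0 to 1); they miss things now and then, are a little off and sometimes report something else, mostly with a low value. They report only what shows in the picture. A call takes as long as a camera call. They do not tell look-alikes from the thing itself.
- bot.spot_in(picture, label): "extent" ([centre column, centre row, width, height] in pixels, round what is visible of it).
- bot.mark_of(picture, label): "location" ([column, row] in pixels: a listed point, or the origin of a listed thing).
The state is a dict: "t": time; "q": joint angles; "joint_velocities": joint speeds; "joint_torque": joint torques, N m; "tcp_pos": TCP position; "ee_rot": TCP orientation; "force": force on the tool from outside, world axes, zero at the start; "wrist_torque": the same for the moment, N m; "gripper_width": opening from 0.0 (shut) to 1.0 (fully open).
Only numpy, scipy, OpenCV 4.12 (cv2) and the standard library are available. Lean on these libraries where they do the work, as an engineer would, in place of code of your own. Each camera call takes 0.05 s, during which the arm holds its last target. There are 200 camera calls.

## Working session

There is one attempt and no reset: what is moved stays moved. The work goes in short steps, Python scripts to look and compute and a tool call to move; the robot and the scene stay as the last step left them, time stands still between calls to the robot, and variables do not carry over. Pictures are saved under pics/ and viewed, about 12 in all and at most 16, crops included, and the job is handed in when it is done.

Besides the shell and the picture viewer there is one more tool, called in YAML: its name, and indented under it one key for each argument. servo_tool: Moves the arm, as the interface text tells. Its arguments: {"type":"object","properties":{"slide":{"type":"array"},"angular":{"type":"array"},"hand":{"type":"number"},"squeeze":{"type":"number"}},"required":["slide","angular"]}

```bash
mkdir -p pics
cat > h.py <<'E'
import numpy as np, cv2
from cell import bot
from scipy.spatial.transform import Rotation as R
def cam(n):
    return bot.camera(n)
def save(p,name,crop=None,scale=1):
    f=p["frame"]
    if crop: x0,y0,x1,y1=crop; f=f[y0:y1,x0:x1]
    f=cv2.resize(f,None,fx=scale,fy=scale,interpolation=cv2.INTER_CUBIC)
    cv2.imwrite("pics/"+name,f[:,:,::-1])
def ray(p,uv,fish=False):
    K=np.array(p["camera_matrix"]);Rm=cv2.Rodrigues(np.array(p["rvec"],float))[0];t=np.array(p["tvec"],float).ravel()
    a=np.array([(uv[0]-K[0,2])/K[0,0],(uv[1]-K[1,2])/K[1,1]])
    if fish:
        th=np.linalg.norm(a); d=np.array([*(a/max(th,1e-9)*np.sin(th)),np.cos(th)])
    else: d=np.array([*a,1.])
    return -Rm.T@t, Rm.T@d
def atz(p,uv,z,fish=False):
    o,d=ray(p,uv,fish); return o+d*(z-o[2])/d[2]
def proj(p,X,fish=False):
    K=np.array(p["camera_matrix"]);Rm=cv2.Rodrigues(np.array(p["rvec"],float))[0];t=np.array(p["tvec"],float).ravel()
    c=Rm@np.array(X)+t
    if fish:
        r=np.hypot(c[0],c[1]); th=np.arctan2(r,c[2]); a=c[:2]/max(r,1e-9)*th
    else: a=c[:2]/c[2]
    return np.array([K[0,0]*a[0]+K[0,2],K[1,1]*a[1]+K[1,2]])
def st():
    s=bot.read_state(); print("t",round(s["t"],2),"tcp",np.round(s["tcp_pos"],4),"rot",np.round(s["ee_rot"],4),"F",np.round(s["force"],1),"g",round(s["gripper_width"],3),"q",np.round(s["q"],3)); return s
E
python3 - <<'E'
from h import *
s=st(); print(R.from_quat(s["ee_rot"]).as_matrix().round(3))
ims=[]
for n in ["scene","side","wrist"]:
    p=cam(n); ims.append(p["frame"]); save(p,n+"0.png")
    o,d=ray(p,(320,240)); print(n,np.array(p["camera_matrix"]).round(1).tolist(),o.round(3),d.round(3))
    for l in ["carton","middle_slot","red_bottle","case1","rack","tray","oil_bottle","beaker","tape_dispenser"]:
        m=[(np.round(x["location"]).tolist(),round(x["p"],2)) for x in bot.mark_of(p,l)[:4]]
        print(" ",l,m)
E
```

```text
t 0.0 tcp [0.2231 0.6099 0.2264] rot [ 0.5799  0.4045 -0.4057 -0.5793] F [-0.1  0.1 -0.1] g 1.001 q [ 1.046  0.246  1.559  0.     1.339 -0.174]
[[ 0.344 -0.001 -0.939]
 [ 0.939 -0.002  0.344]
 [-0.002 -1.     0.   ]]
scene [[534.6, 0.0, 330.8], [0.0, 534.6, 237.5], [0.0, 0.0, 1.0]] [1.403 0.405 0.89 ] [-0.725 -0.278 -0.631]
  carton [([277.0, 282.0], 0.89)]
  middle_slot [([306.0, 285.0], 0.86)]
  red_bottle [([280.0, 284.0], 0.56), ([417.0, 295.0], 0.54)]
  case1 [([415.0, 298.0], 0.64), ([431.0, 278.0], 0.55)]
  rack [([427.0, 284.0], 0.59), ([264.0, 284.0], 0.33)]
  tray [([219.0, 180.0], 0.81), ([425.0, 285.0], 0.29)]
  oil_bottle [([388.0, 376.0], 0.56)]
  beaker [([126.0, 283.0], 0.98)]
  tape_dispenser [([485.0, 356.0], 0.74)]
side [[531.2, 0.0, 313.8], [0.0, 531.2, 237.6], [0.0, 0.0, 1.0]] [ 0.082 -0.958  0.981] [ 0.287  0.716 -0.637]
  carton [([360.0, 274.0], 0.66)]
  middle_slot [([341.0, 256.0], 0.93), ([466.0, 354.0], 0.51)]
  red_bottle [([356.0, 268.0], 0.53)]
  case1 [([295.0, 211.0], 0.53), ([262.0, 213.0], 0.41), ([366.0, 198.0], 0.34), ([373.0, 263.0], 0.28)]
  rack [([278.0, 214.0], 0.82)]
  tray [([374.0, 374.0], 0.82)]
  oil_bottle [([363.0, 199.0], 0.49)]
  beaker [([464.0, 353.0], 0.91)]
  tape_dispenser [([309.0, 174.0], 0.87)]
wrist [[371.6, 0.0, 320.7], [0.0, 371.6, 236.8], [0.0, 0.0, 1.0]] [0.156 0.636 0.386] [ 0.241 -0.091 -0.966]
  carton []
  middle_slot []
  red_bottle []
  case1 [([174.0, 411.0], 0.46)]
  rack [([181.0, 426.0], 0.97)]
  tray []
  oil_bottle []
  beaker []
  tape_dispenser []
```

View pics/scene0.png

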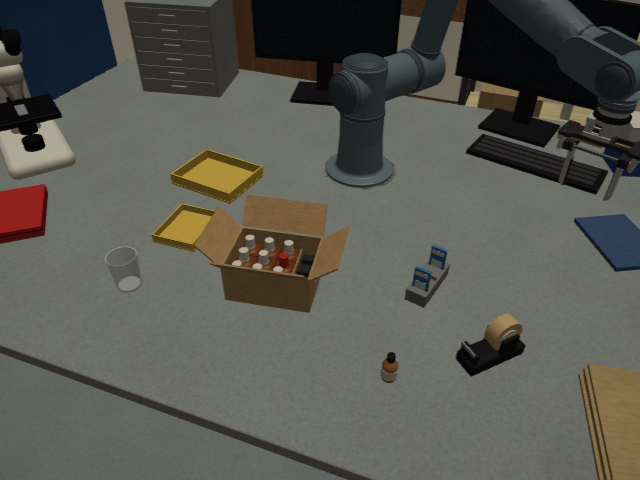

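View pics/side0.png

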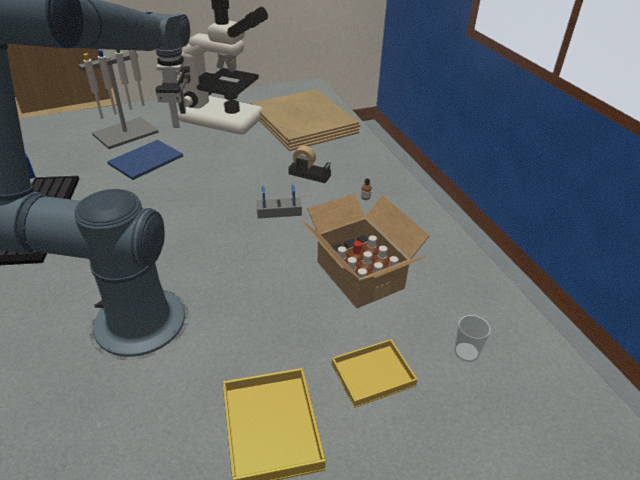

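Run:
```python
from h import *
S=cam("scene");D=cam("side")
def tri(a,b):
    o1,d1=ray(S,a);o2,d2=ray(D,b)
    A=np.stack([d1,-d2],1);x=np.linalg.lstsq(A,o2-o1,rcond=None)[0]
    p,q=o1+d1*x[0],o2+d2*x[1]; return ((p+q)/2).round(4),round(np.linalg.norm(p-q)*1000,1)
for n,a,b in [("carton",(277,282),(360,274)),("mslot",(306,285),(341,256)),("rack",(427,284),(278,214)),("tray",(219,180),(374,374)),("beaker",(126,283),(464,353)),("tape",(485,356),(309,174)),("oil",(388,376),(363,199))]:
    print(n,tri(a,b),atz(S,a,0).round(3)[:2],atz(D,b,0).round(3)[:2])
```

```text
carton (array([ 0.572 , -0.0252,  0.0032]), np.float64(5.3)) [ 0.567 -0.025] [ 0.575 -0.025]
mslot (array([0.5534, 0.0485, 0.0069]), np.float64(8.5)) [0.551 0.043] [0.555 0.06 ]
rack (array([ 0.4454,  0.3115, -0.0017]), np.float64(7.1)) [0.443 0.314] [0.446 0.305]
tray (array([ 0.4001, -0.3336,  0.0902]), np.float64(128.4)) [ 0.221 -0.378] [ 0.472 -0.332]
beaker (array([ 0.6968, -0.3533,  0.002 ]), np.float64(10.4)) [ 0.699 -0.359] [ 0.694 -0.349]
tape (array([0.6126, 0.4762, 0.0038]), np.float64(8.8)) [0.614 0.474] [0.613 0.488]
oil (array([ 0.7308,  0.2972, -0.0044]), np.float64(2.6)) [0.735 0.297] [0.727 0.293]
```

Run:
```python
from h import *
S=cam("scene");D=cam("side")
for n,c in [("small",[(332,360),(391,343),(416,379),(352,402)]),("big",[(223,378),(303,371),(325,466),(232,479)])]:
    P=np.array([atz(D,u,0.025)[:2] for u in c]); print(n,P.round(3).tolist(),[round(float(np.linalg.norm(P[i]-P[(i+1)%4])),3) for i in range(4)],P.mean(0).round(3))
save(S,"crop_s.png",(170,160,480,320),2.5)
save(D,"crop_d.png",(230,170,450,310),3.5)
for p,n in ((S,"S"),(D,"D")):
    for l in ["red_bottle","bottle1","case1","end_flap_foam","end_flap_bottles","long_flap_near","long_flap_far","tray"]:
        print(n,l,[(np.round(x["extent"]).astype(int).tolist(),round(x["p"],2)) for x in bot.spot_in(p,l)[:10] if x["p"]>.25])
```

```text
small [[0.39, -0.283], [0.536, -0.283], [0.542, -0.39], [0.389, -0.396]] [0.146, 0.107, 0.153, 0.113] [ 0.464 -0.338]
big [[0.152, -0.249], [0.32, -0.289], [0.288, -0.505], [0.119, -0.47]] [0.172, 0.218, 0.172, 0.224] [ 0.22  -0.378]
S red_bottle [([282, 263, 22, 20], 0.54)]
S bottle1 [([271, 247, 22, 22], 0.83), ([266, 260, 22, 17], 0.65), ([246, 255, 21, 22], 0.57), ([238, 263, 7, 6], 0.52), ([281, 269, 9, 5], 0.37)]
S case1 [([420, 280, 19, 24], 0.9), ([438, 259, 16, 22], 0.53), ([254, 246, 20, 23], 0.37)]
S end_flap_foam [([330, 254, 36, 54], 0.75)]
S end_flap_bottles [([272, 253, 152, 120], 0.65), ([218, 234, 47, 61], 0.64)]
S long_flap_near [([286, 214, 83, 36], 0.71), ([238, 263, 10, 4], 0.53)]
S long_flap_far [([260, 272, 100, 22], 0.9)]
S tray [([182, 227, 57, 48], 0.85), ([216, 175, 92, 56], 0.61), ([271, 247, 18, 24], 0.28)]
D red_bottle [([354, 249, 17, 14], 0.76)]
D bottle1 [([343, 254, 13, 11], 0.68), ([365, 262, 17, 23], 0.66), ([371, 245, 14, 21], 0.63), ([381, 259, 17, 20], 0.62), ([392, 260, 12, 11], 0.57), ([375, 269, 16, 12], 0.52), ([363, 274, 10, 10], 0.47), ([328, 250, 56, 52], 0.41)]
D case1 [([354, 265, 12, 18], 0.67), ([295, 194, 9, 23], 0.41), ([380, 256, 18, 19], 0.26)]
D end_flap_foam []
D end_flap_bottles [([392, 270, 67, 25], 0.57), ([365, 251, 126, 119], 0.29)]
D long_flap_near [([328, 250, 54, 51], 0.89)]
D long_flap_far [([399, 226, 60, 62], 0.67)]
D tray [([376, 373, 84, 70], 0.87), ([272, 425, 102, 110], 0.81)]
```

View pics/crop_d.png

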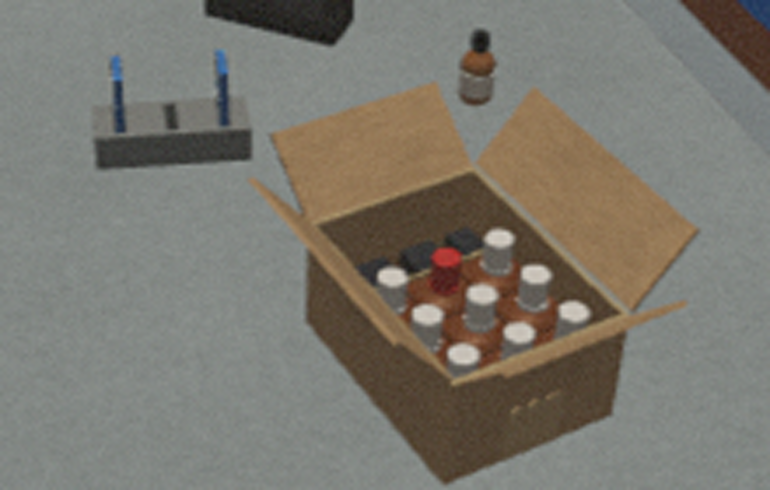

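View pics/crop_s.png

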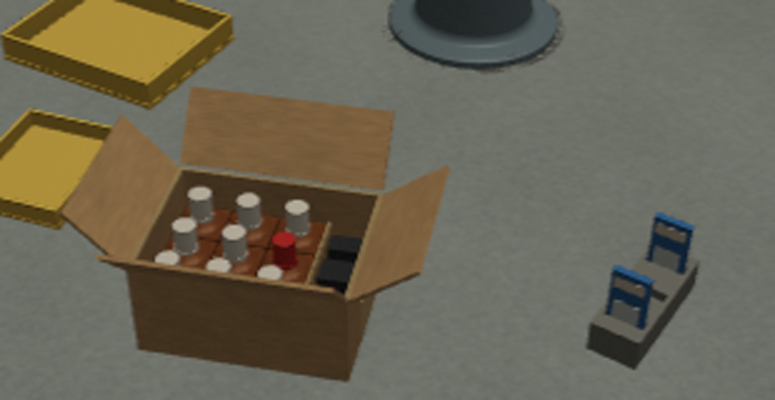

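```bash
cat >> h.py <<'E'
def go(pos,yaw=None,s=None):
    """slide mm / angular for target TCP pos and world yaw (rad) of tool x axis, tool down"""
    s=s or bot.read_state(); M=R.from_quat(s["ee_rot"]).as_matrix()
    sl=M.T@(np.array(pos)-s["tcp_pos"])*1000
    if yaw is None: yaw=np.arctan2(M[1,0],M[0,0])
    X=np.array([np.cos(yaw),np.sin(yaw),0]);Y=np.array([0,0,-1.]);T=np.stack([X,Y,np.cross(X,Y)],1)
    a=R.from_matrix(M.T@T).as_rotvec()
    print("go",np.round(sl,1).tolist(),np.round(a,4).tolist(),"yaw",round(float(yaw),3))
E
python3 - <<'E'
from h import *
from scipy.optimize import least_squares
S=cam("scene");D=cam("side")
rim=[(-.0755,.1),(.0755,.1),(.0755,-.1),(-.0755,-.1)]
d=[(319.7,233.4),(365.1,218.6),(409.4,259.4),(358.6,278.6)]
P=np.array([atz(D,u,.1)[:2] for u in d]);print(P.round(3),P.mean(0))
sc=[(170+c[0]/2.5,160+c[1]/2.5) for c in [(182,168),(380,192)]]
obs=[(D,rim[i]+(.1,),d[i]) for i in range(4)]+[(S,(-.0755,-.1,.1),sc[0]),(S,(-.0755,.1,.1),sc[1])]
sb=[(170+c[0]/2.5,160+c[1]/2.5) for c in [(138,350),(348,380)]]
obs+=[(S,(.0755,-.1,0),sb[0]),(S,(.0755,.1,0),sb[1])]
db=[(230+c[0]/3.5,170+c[1]/3.5) for c in [(447,483),(612,412)]]
obs+=[(D,(-.0755,-.1,0),db[0]),(D,(.0755,-.1,0),db[1])]
obs+=[(D,(0,.023,.094),(357.7,243.7)),(S,(0,.023,.094),(284,254.8))]
def f(x):
    r=[];c,s=np.cos(x[2]),np.sin(x[2])
    for p,l,u in obs: r+=list(proj(p,(x[0]+c*l[0]-s*l[1],x[1]+s*l[0]+c*l[1],l[2]))-u)
    return r
o=least_squares(f,[.57,-.025,0],loss="soft_l1");print("carton",o.x.round(4),np.round(o.fun,1))
# rack, top-face corners from side crop
rk=[(93,108),(246,97),(251,128),(97,138)]
rk=[(230+c[0]/3.5,170+c[1]/3.5) for c in rk]
P=np.array([atz(D,u,.034)[:2] for u in rk]);print("rack",P.round(3).tolist(),P.mean(0))
for n,u in [("caseL",(116,58)),("caseR",(221,53))]: print(n,atz(D,(230+u[0]/3.5,170+u[1]/3.5),.089).round(3))
for n,u in [("caseA",(672,220)),("caseB",(632,272))]: print(n,atz(S,(170+u[0]/2.5,160+u[1]/2.5),.089).round(3))
E
```

```text
[[ 0.488  0.059]
 [ 0.629  0.078]
 [ 0.664 -0.112]
 [ 0.515 -0.133]] [ 0.57375078 -0.02706099]
carton [ 0.5735 -0.026   0.1653] [-2.1  0.  -0.  -1.6  0.3  0.   0.8  0.9 -1.2 -0.6  1.   0.4 -0.3 -0.
  0.3  0.7 -1.2  0.3 -0.1  0.2 -0.3 -0.9 -0.7  0.5]
rack [[0.391, 0.346], [0.524, 0.319], [0.512, 0.274], [0.383, 0.303]] [0.45251346 0.31038805]
caseL [0.412 0.336 0.089]
caseR [0.499 0.314 0.089]
caseA [0.409 0.323 0.089]
caseB [0.494 0.303 0.089]
```

Run:
```python
from h import *
s=st(); go((.4525,.31,.25),-.22)
```

```text
t 2.6 tcp [0.2234 0.6104 0.2275] rot [ 0.5796  0.4051 -0.4051 -0.5796] F [-0.3  0.3  0.7] g 1.0 q [ 1.046  0.245  1.558 -0.     1.339 -0.174]
go [-203.4, -22.5, -318.4] [-0.0, 1.44, 0.0] yaw -0.22
```

servo_tool:
  slide:
    - [-20,-2,-32]
    - [-41,-4,-64]
    - [-61,-7,-96]
    - [-81,-9,-127]
    - [-102,-11,-159]
    - [-122,-13,-191]
    - [-142,-16,-223]
    - [-163,-18,-255]
    - [-183,-20,-287]
    - [-203.5,-22.5,-318.5]
  angular:
    - [0,0.144,0]
    - [0,0.288,0]
    - [0,0.432,0]
    - [0,0.576,0]
    - [0,0.72,0]
    - [0,0.864,0]
    - [0,1.008,0]
    - [0,1.152,0]
    - [0,1.296,0]
    - [0,1.44,0]
  hand: 0.5
  squeeze: 15

```text
t: 3.6
tcp_pos: [0.4533, 0.3085, 0.2502]
ee_rot: [-0.703, 0.08, -0.08, 0.703]
force: [0.5, 0.3, 0.5]
gripper_width: 0.501
```

Run:
```python
from h import *
s=st(); W=cam("wrist"); save(W,"w1.png")
for l in ["case1","rack"]:
    for f in (bot.spot_in,bot.mark_of): print(l,[(np.round(x.get("extent",x.get("location"))).tolist(),round(x["p"],2)) for x in f(W,l)[:4]])
o,_=ray(W,(320,240)); print(o)
for l,u in (("tip",s["tcp_pos"]+[0,0,-.022]),): print(proj(W,u,True))
```

```text
t 3.6 tcp [0.4533 0.3085 0.2502] rot [-0.7025  0.0796 -0.0798  0.7027] F [0.5 0.3 0.5] g 0.501 q [ 0.391 -0.013  1.797  0.     1.357  0.617]
case1 [([269.0, 215.0, 17.0, 50.0], 0.8), ([364.0, 217.0, 20.0, 53.0], 0.57)]
case1 [([274.0, 205.0], 0.91), ([543.0, 168.0], 0.46)]
rack [([318.0, 208.0, 136.0, 54.0], 0.81)]
rack [([316.0, 203.0], 0.69)]
[0.46980273 0.37916484 0.40845297]
[319.83982416 285.46017028]
```

View pics/w1.png

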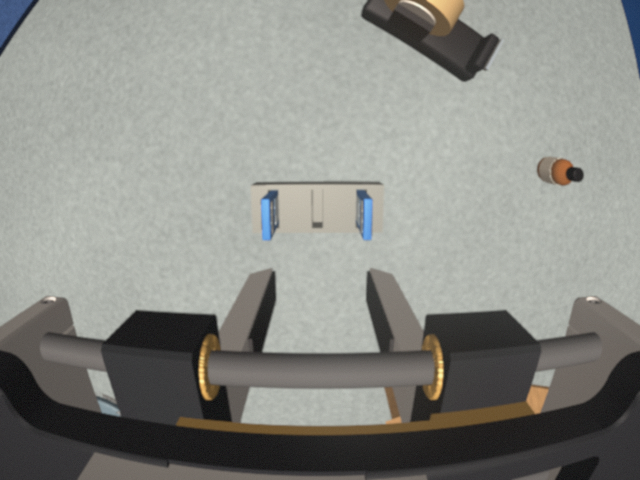

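Run:
```python
from h import *
import numpy as np
W=cam("wrist"); f=W["frame"][180:250,240:400].astype(int)
m=((f[:,:,2]>150)&(f[:,:,2]-f[:,:,0]>90)).astype(np.uint8)
n,lab,stt,c=cv2.connectedComponentsWithStats(m)
for i in range(1,n):
    if stt[i,4]>40:
        pts=np.argwhere(lab==i)[:,::-1].astype(np.float32)+[240,180]
        cc,wh,an=cv2.minAreaRect(pts.astype(np.float32)); print(stt[i],cc,wh,an, atz(W,cc,.089,True).round(4))
for u in [(252,184),(382,184),(383,233),(252,234),(317,190),(317,228)]: print(u,atz(W,u,.034,True).round(4))
```

```text
[ 24  20   8  41 303] (267.5, 220.0) (40.0, 7.0) 90.0 [0.4081 0.3259 0.089 ]
[125  20   9  41 303] (368.8136901855469, 220.0301513671875) (7.550378799438477, 40.120643615722656) 2.12109637260437 [0.4953 0.3065 0.089 ]
(252, 184) [0.3912 0.3565 0.034 ]
(382, 184) [0.5205 0.3276 0.034 ]
(383, 233) [0.5121 0.2768 0.034 ]
(252, 234) [0.3778 0.3056 0.034 ]
(317, 190) [0.4545 0.3355 0.034 ]
(317, 228) [0.4459 0.297  0.034 ]
```

servo_tool:
  slide:
    - [20,10,4]
    - [41,30,7]
    - [41,65,7]
    - [41,100,7]
    - [41,125,7]
    - [41,145,7]
    - [41,158,7]
    - [41,168,7]
    - [41,168,7]
    - [41,168,7]
  angular:
    - [0,0,0]
    - [0,0,0]
    - [0,0,0]
    - [0,0,0]
    - [0,0,0]
    - [0,0,0]
    - [0,0,0]
    - [0,0,0]
    - [0,0,0]
    - [0,0,0]
  hand: 0.32

```text
t: 4.9
tcp_pos: [0.4945, 0.3083, 0.0827]
ee_rot: [-0.703, 0.077, -0.078, 0.703]
force: [-0.2, 0.3, 1.0]
gripper_width: 0.32
```

Run:
```python
from h import *
s=st(); W=cam("wrist"); save(W,"w2.png",(220,150,460,330),3)
go((.495,.3065,.082),-.22)
```

```text
t 4.9 tcp [0.4945 0.3083 0.0827] rot [-0.7026  0.077  -0.0778  0.7031] F [-0.2  0.3  1. ] g 0.32 q [0.363 0.263 1.823 0.    1.054 0.582]
go [0.6, 1.1, -1.6] [-0.0011, 0.0004, 0.0017] yaw -0.22
```

View pics/w2.png

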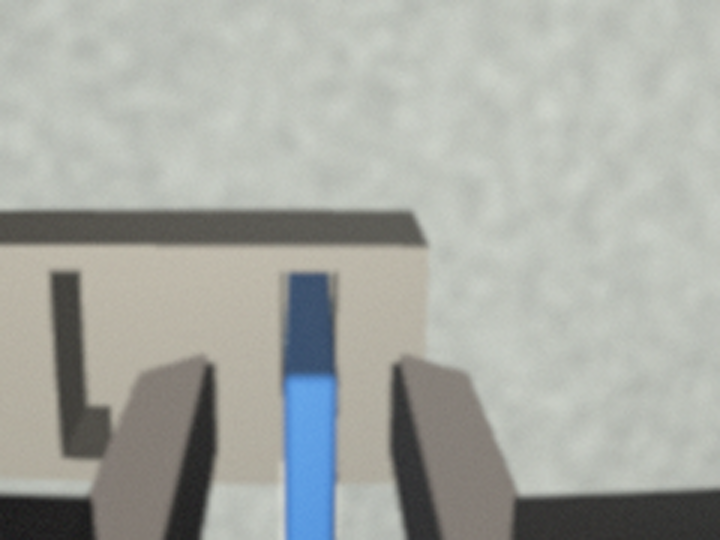

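servo_tool:
  slide:
    - [0,0,0]
    - [0,0,0]
    - [0,0,0]
    - [0,0,0]
    - [0,0,0]
    - [0,-20,0]
    - [0,-50,0]
    - [0,-90,0]
    - [0,-120,0]
    - [0,-120,0]
  angular:
    - [0,0,0]
    - [0,0,0]
    - [0,0,0]
    - [0,0,0]
    - [0,0,0]
    - [0,0,0]
    - [0,0,0]
    - [0,0,0]
    - [0,0,0]
    - [0,0,0]
  hand: 0.0
  squeeze: 20

```text
t: 5.95
tcp_pos: [0.4967, 0.3088, 0.2073]
ee_rot: [-0.701, 0.075, -0.081, 0.704]
force: [1.3, -0.4, -0.1]
gripper_width: 0.085
```

Run:
```python
from h import *
s=st(); W=cam("wrist"); f=W["frame"].astype(int)
m=((f[:,:,2]>150)&(f[:,:,2]-f[:,:,0]>90)).astype(np.uint8)
n,lab,stt,c=cv2.connectedComponentsWithStats(m)
M=R.from_quat(s["ee_rot"]).as_matrix()
for i in range(1,n):
    if stt[i,4]>60: print(stt[i],c[i])
# predicted held-case top corners if centred (top 7mm above TCP)
for z in (-19,0,19): print(z,proj(W,s["tcp_pos"]+M@np.array([0,-7,z])/1000,True).round(1))
save(W,"w3.png",(220,150,460,330),3)
c,sn=np.cos(.165),np.sin(.165)
for x in (-.043,0,.043): print("slot",x,.5735+c*x-sn*.073,-.026+sn*x+c*.073)
go((.6038,.0531,.22),.165)
```

```text
t 5.95 tcp [0.4967 0.3088 0.2073] rot [-0.7013  0.0746 -0.0806  0.7044] F [ 1.3 -0.4 -0.1] g 0.085 q [0.363 0.108 1.752 0.    1.272 0.582]
[199 221  11  45 370] [204.28648649 242.82702703]
[ 313  274   16   74 1166] [320.50171527 310.33018868]
-19 [319.8 345.5]
0 [319.8 309.5]
19 [319.7 269.7]
slot -0.043 0.5190935905578019 0.038945689707692695
slot 0 0.5615095798376949 0.04600853994028338
slot 0.043 0.6039255691175879 0.05307139017287406
go [161.7, -15.8, -225.2] [-0.0017, -0.385, 0.0043] yaw 0.165
```

View pics/w3.png

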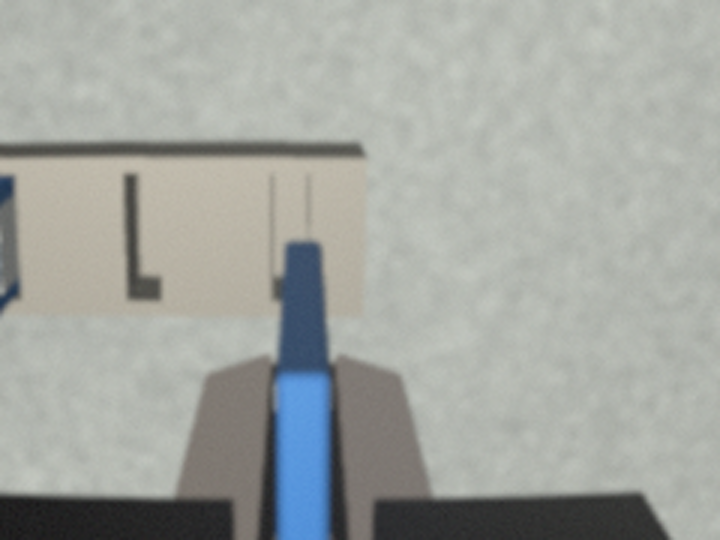

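servo_tool:
  slide:
    - [0,-40,0]
    - [0,-70,-10]
    - [25,-70,-40]
    - [50,-70,-80]
    - [75,-70,-120]
    - [100,-70,-155]
    - [125,-70,-190]
    - [150,-70,-215]
    - [162,-70,-225]
    - [162,-70,-225]
  angular:
    - [0,0,0]
    - [0,-0.05,0]
    - [0,-0.1,0]
    - [0,-0.15,0]
    - [0,-0.2,0]
    - [0,-0.25,0]
    - [0,-0.3,0]
    - [0,-0.35,0]
    - [0,-0.385,0]
    - [0,-0.385,0]

```text
t: 7.0
tcp_pos: [0.6029, 0.051, 0.269]
ee_rot: [-0.705, -0.056, 0.059, 0.705]
force: [0.4, 0.2, -0.5]
gripper_width: 0.086
```

Run:
```python
from h import *
s=st(); W=cam("wrist"); save(W,"w4.png")
for l in ["middle_slot","carton","red_bottle"]:
    print(l,[(np.round(x["location"],1).tolist(),round(x["p"],2)) for x in bot.mark_of(W,l)[:4]])
c,sn=np.cos(.165),np.sin(.165)
def w(x,y,z): return (.5735+c*x-sn*y,-.026+sn*x+c*y,z)
for n,l in [("ms",(0,.073,.007)),("ms_c1",(-.007,.05,.044)),("ms_c2",(.007,.05,.044)),("L1",(-.05,.05,.044)),("L2",(-.036,.05,.044)),("rimR",(.0755,.1,.1)),("rimL",(-.0755,.1,.1)),("rimR-",(.0755,-.1,.1)),("rimL-",(-.0755,-.1,.1)),("red",(0,.023,.094)),("boardL",(-.0715,.05,.06)),("boardR",(.0715,.05,.06))]: print(n,proj(W,w(*l),True).round(1))
```

```text
t 7.0 tcp [0.6029 0.051  0.269 ] rot [-0.7046 -0.0557  0.0587  0.705 ] F [ 0.4  0.2 -0.5] g 0.086 q [-0.103  0.112  1.633 -0.     1.401 -0.265]
middle_slot [([283.4, 206.8], 0.92)]
carton []
red_bottle [([288.6, 249.4], 0.61)]
ms [284.9 205.4]
ms_c1 [275.5 232.5]
ms_c2 [288.5 232.4]
L1 [236.3 232.6]
L2 [248.9 232.5]
rimR [358.8 192.6]
rimL [193.9 194.5]
rimR- [352.8 380.8]
rimL- [214.8 377.4]
red [277.4 272.3]
boardL [213.3 236.3]
boardR [350.2 236. ]
```

View pics/w4.png

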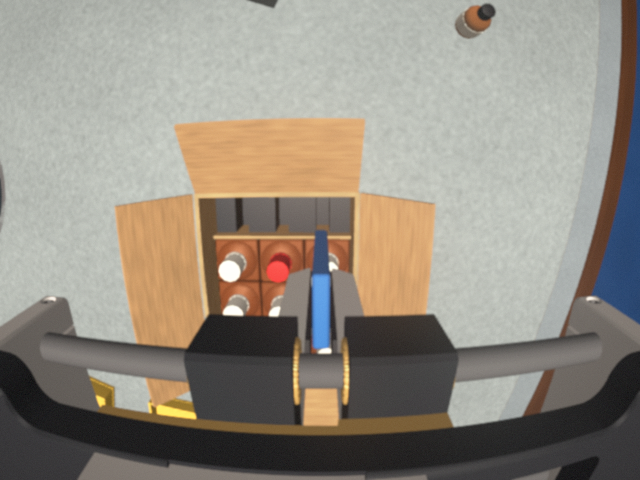

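Run:
```python
from h import *
s=st(); go((.6037,.0546,.087),.165)
```

```text
t 7.2 tcp [0.6022 0.0539 0.2709] rot [-0.7045 -0.0579  0.0592  0.7049] F [-0.   1.3 -0.5] g 0.081 q [-0.098  0.108  1.634  0.     1.402 -0.264]
go [1.9, 183.9, 0.3] [-0.0007, 0.0007, -0.0018] yaw 0.165
```

servo_tool:
  slide:
    - [2,20,0]
    - [2,50,0]
    - [2,85,0]
    - [2,115,0]
    - [2,130,0]
    - [2,140,0]
    - [2,150,0]
    - [2,157,0]
    - [2,162,0]
    - [2,166,0]
  angular:
    - [0,0,0]
    - [0,0,0]
    - [0,0,0]
    - [0,0,0]
    - [0,0,0]
    - [0,0,0]
    - [0,0,0]
    - [0,0,0]
    - [0,0,0]
    - [0,0,0]

```text
t: 8.2
tcp_pos: [0.6055, 0.0531, 0.1063]
ee_rot: [0.705, 0.059, -0.058, -0.705]
force: [-0.7, -0.1, -0.6]
gripper_width: 0.083
```

Run:
```python
from h import *
s=st(); go((.6037,.0546,.087),.165)
```

```text
t 8.2 tcp [0.6055 0.0531 0.1063] rot [ 0.7048  0.0586 -0.0578 -0.7046] F [-0.7 -0.1 -0.6] g 0.083 q [-0.099  0.283  1.749 -0.     1.109 -0.264]
go [-1.6, 19.3, 1.8] [0.0003, -0.0001, 0.0011] yaw 0.165
```

servo_tool:
  slide:
    - [-1,8,0]
    - [-1,14,0]
    - [-1,18,0]
    - [-1,19,0]
    - [-1,19,0]
    - [-1,19,0]
    - [-1,19,0]
    - [-1,19,0]
    - [-1,19,0]
    - [-1,19,0]
  angular:
    - [0,0,0]
    - [0,0,0]
    - [0,0,0]
    - [0,0,0]
    - [0,0,0]
    - [0,0,0]
    - [0,0,0]
    - [0,0,0]
    - [0,0,0]
    - [0,0,0]

```text
t: 9.2
tcp_pos: [0.6041, 0.053, 0.0871]
ee_rot: [0.705, 0.058, -0.058, -0.705]
force: [-0.0, -0.0, 0.0]
gripper_width: 0.082
```

servo_tool:
  slide:
    - [0,0,0]
    - [0,0,0]
    - [0,0,0]
    - [0,-10,0]
    - [0,-40,0]
    - [0,-80,0]
    - [0,-120,0]
    - [0,-160,0]
    - [0,-185,0]
    - [0,-185,0]
  angular:
    - [0,0,0]
    - [0,0,0]
    - [0,0,0]
    - [0,0,0]
    - [0,0,0]
    - [0,0,0]
    - [0,0,0]
    - [0,0,0]
    - [0,0,0]
    - [0,0,0]
  hand: 0.22

```text
t: 10.2
tcp_pos: [0.6063, 0.0529, 0.2781]
ee_rot: [0.705, 0.062, -0.055, -0.704]
force: [0.9, 0.8, 0.2]
gripper_width: 0.223
```

Run:
```python
from h import *
s=st(); W=cam("wrist"); save(W,"w5.png",(170,150,390,315),3)
f=W["frame"].astype(int)
m=((f[:,:,2]>120)&(f[:,:,2]-f[:,:,0]>70)).astype(np.uint8)
n,lab,stt,c=cv2.connectedComponentsWithStats(m)
for i in range(1,n):
    if stt[i,4]>60: print(stt[i],c[i],atz(W,c[i],.092,True))
c,sn=np.cos(.165),np.sin(.165)
def w(x,y,z): return (.5735+c*x-sn*y,-.026+sn*x+c*y,z)
for y in (.054,.092): print(proj(W,w(.043,y,.092),True).round(1))
print([(np.round(x["location"],1).tolist(),round(x["p"],2)) for x in bot.mark_of(W,"middle_slot")[:2]],proj(W,w(0,.073,.007),True))
S=cam("scene");print([(np.round(x["location"],1).tolist(),round(x["p"],2)) for x in bot.mark_of(S,"rack")[:2]])
go((.408,.326,.25),-.22)
```

```text
t 10.2 tcp [0.6063 0.0529 0.2781] rot [ 0.7053  0.0618 -0.0548 -0.7041] F [0.9 0.8 0.2] g 0.223 q [-0.099  0.106  1.623  0.     1.403 -0.264]
[312 202   9  39 310] [316.24516129 220.27096774] [0.60469704 0.05199501 0.092     ]
[591 265  13  25 142] [597.27464789 276.33098592] [0.95955742 0.0423318  0.092     ]
[315.7 238.5]
[315.6 199.2]
[([276.8, 208.0], 0.61), ([319.3, 282.0], 0.42)] [279.23237358 204.31972849]
[([424.8, 288.5], 0.74), ([281.6, 282.0], 0.47)]
go [-147.5, 20.7, 301.3] [-0.0002, 0.385, -0.0034] yaw -0.22
```

View pics/w5.png

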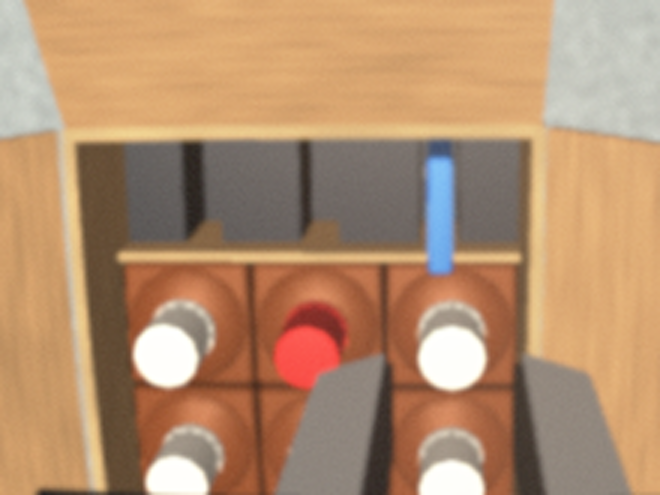

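servo_tool:
  slide:
    - [-15,0,30]
    - [-30,0,60]
    - [-45,0,90]
    - [-60,0,120]
    - [-75,0,150]
    - [-90,0,185]
    - [-105,5,220]
    - [-120,10,255]
    - [-135,15,285]
    - [-148,21,301]
  angular:
    - [0,0.04,0]
    - [0,0.08,0]
    - [0,0.12,0]
    - [0,0.16,0]
    - [0,0.2,0]
    - [0,0.24,0]
    - [0,0.28,0]
    - [0,0.32,0]
    - [0,0.36,0]
    - [0,0.385,0]
  hand: 0.32

```text
t: 11.4
tcp_pos: [0.4065, 0.3269, 0.2488]
ee_rot: [0.703, -0.078, 0.076, -0.702]
force: [0.7, 0.0, -0.0]
gripper_width: 0.32
```

Run:
```python
from h import *
bot.camera("wrist");bot.camera("wrist");W=cam("wrist"); s=st(); f=W["frame"][:260].astype(int); cv2.imwrite("pics/w6.png",W["frame"][:,:,::-1])
m=((f[:,:,2]>150)&(f[:,:,2]-f[:,:,0]>90)).astype(np.uint8)
n,lab,stt,c=cv2.connectedComponentsWithStats(m)
for i in range(1,n):
    if stt[i,4]>60:
        cc,wh,an=cv2.minAreaRect(np.argwhere(lab==i)[:,::-1].astype(np.float32)); p=atz(W,cc,.089,True)
        print(stt[i],cc,wh,an,p.round(4)); go((p[0],p[1],.082),-.22)
```

```text
t 11.55 tcp [0.4071 0.3256 0.2488] rot [ 0.7038 -0.0779  0.0756 -0.7021] F [ 0.6 -0.4  0.6] g 0.321 q [ 0.457 -0.076  1.86  -0.     1.361  0.675]
[318 206   8  42 314] (321.5, 226.5) (41.0, 7.0) 90.0 [0.4062 0.326  0.089 ]
go [-0.5, 166.8, 0.6] [0.0027, 0.0025, -0.0029] yaw -0.22
```

servo_tool:
  slide:
    - [0,25,0]
    - [0,65,0]
    - [0,100,0]
    - [0,125,0]
    - [0,145,0]
    - [0,158,0]
    - [0,167,0]
    - [0,167,0]
    - [0,167,0]
    - [0,167,0]
  angular:
    - [0,0,0]
    - [0,0,0]
    - [0,0,0]
    - [0,0,0]
    - [0,0,0]
    - [0,0,0]
    - [0,0,0]
    - [0,0,0]
    - [0,0,0]
    - [0,0,0]

```text
t: 12.55
tcp_pos: [0.4095, 0.3259, 0.0851]
ee_rot: [-0.702, 0.077, -0.078, 0.703]
force: [0.0, -0.1, -0.9]
gripper_width: 0.32
```

servo_tool:
  slide:
    - [0,0,0]
    - [0,0,0]
    - [0,0,0]
    - [0,0,0]
    - [0,0,0]
    - [0,-30,0]
    - [0,-70,0]
    - [0,-115,0]
    - [0,-155,0]
    - [0,-190,0]
  angular:
    - [0,0,0]
    - [0,0,0]
    - [0,0,0]
    - [0,0,0]
    - [0,0,0]
    - [0,0,0]
    - [0,0,0]
    - [0,0,0]
    - [0,0,0]
    - [0,0,0]
  hand: 0.0
  squeeze: 20

```text
t: 13.55
tcp_pos: [0.4089, 0.3256, 0.2764]
ee_rot: [-0.703, 0.077, -0.078, 0.703]
force: [0.4, -0.6, -0.0]
gripper_width: 0.089
```

Run:
```python
from h import *
bot.camera("wrist");W=cam("wrist"); s=st(); f=W["frame"].astype(int)
m=((f[:,:,2]>150)&(f[:,:,2]-f[:,:,0]>90)).astype(np.uint8)
n,lab,stt,c=cv2.connectedComponentsWithStats(m)
M=R.from_quat(s["ee_rot"]).as_matrix()
for i in range(1,n):
    if stt[i,4]>60: print(stt[i],c[i])
for z in (-19,0,19): print(z,proj(W,s["tcp_pos"]+M@np.array([0,-7,z])/1000,True).round(1))
go((.5615,.046,.275),.165)
```

```text
t 13.65 tcp [0.4112 0.3268 0.2802] rot [-0.7007  0.0742 -0.081   0.7049] F [-0.5  0.5 -0.3] g 0.084 q [ 0.456 -0.099  1.825 -0.     1.405  0.676]
[ 313  271   16   73 1154] [320.48700173 306.70710572]
[506 385   7  18  70] [509.04285714 393.75714286]
-19 [319.4 343. ]
0 [319.4 307.3]
19 [319.4 268.1]
go [207.9, 5.4, -241.3] [-0.0051, -0.3849, 0.0102] yaw 0.165
```

servo_tool:
  slide:
    - [20,0,-24]
    - [42,2,-48]
    - [63,3,-72]
    - [84,4,-97]
    - [105,5,-121]
    - [126,5,-145]
    - [147,5,-170]
    - [170,5,-197]
    - [190,5,-222]
    - [208,5,-241]
  angular:
    - [0,-0.04,0]
    - [0,-0.08,0]
    - [0,-0.12,0]
    - [0,-0.16,0]
    - [0,-0.2,0]
    - [0,-0.24,0]
    - [0,-0.28,0]
    - [0,-0.32,0]
    - [0,-0.36,0]
    - [0,-0.385,0]

```text
t: 14.65
tcp_pos: [0.5591, 0.0432, 0.2674]
ee_rot: [-0.705, -0.058, 0.059, 0.705]
force: [0.0, 0.3, -0.2]
gripper_width: 0.084
```

Run:
```python
from h import *
for i in range(4): W=cam("wrist"); s=bot.read_state(); print(s["tcp_pos"].round(4) if hasattr(s["tcp_pos"],"round") else s["tcp_pos"])
c,sn=np.cos(.165),np.sin(.165)
def w(x,y,z): return (.5735+c*x-sn*y,-.026+sn*x+c*y,z)
for l in ["middle_slot","red_bottle"]: print([(np.round(x["location"],1).tolist(),round(x["p"],2)) for x in bot.mark_of(W,l)[:2]])
print(proj(W,w(0,.073,.007),True),[ (proj(W,w(x,.1,.1),True)).round(1) for x in (-.0755,.0755)])
save(W,"w7.png",(170,120,450,330),2.8)
go((.5613,.047,.088),.165)
```

```text
[0.5605 0.0406 0.2674]
[0.5596 0.0425 0.2674]
[0.5589 0.044  0.2675]
[0.5585 0.045  0.2677]
[([321.7, 206.4], 0.88)]
[([325.8, 251.7], 0.7)]
[323.15450095 205.6243865 ] [array([239.4, 193.9]), array([407.6, 193.7])]
go [3.3, 180.3, 0.6] [-0.0005, 0.0006, -0.0011] yaw 0.165
```

View pics/w7.png

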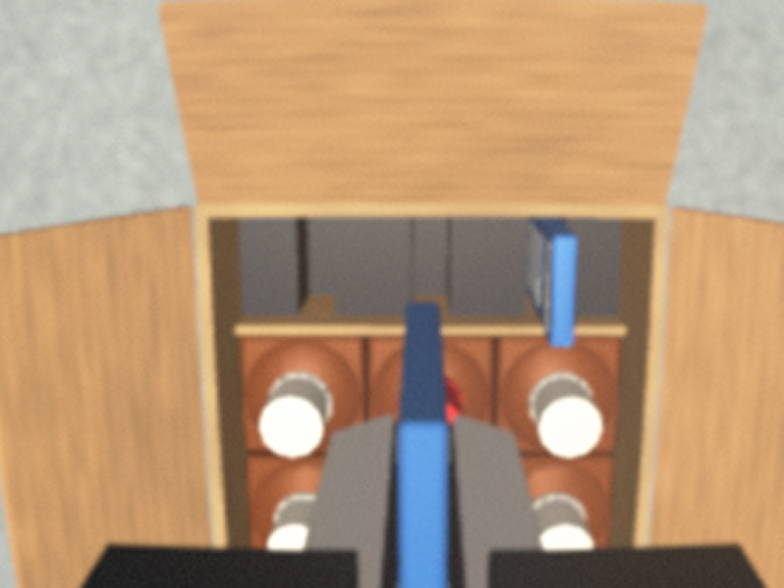

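servo_tool:
  slide:
    - [3,20,1]
    - [3,50,1]
    - [3,80,1]
    - [3,105,1]
    - [3,120,1]
    - [3,132,1]
    - [3,142,1]
    - [3,151,1]
    - [3,158,1]
    - [3,163,1]
  angular:
    - [0,0,0]
    - [0,0,0]
    - [0,0,0]
    - [0,0,0]
    - [0,0,0]
    - [0,0,0]
    - [0,0,0]
    - [0,0,0]
    - [0,0,0]
    - [0,0,0]

```text
t: 15.95
tcp_pos: [0.562, 0.0465, 0.1058]
ee_rot: [0.705, 0.058, -0.058, -0.705]
force: [0.1, -1.0, -0.8]
gripper_width: 0.084
```

Run:
```python
from h import *
s=st(); go((.5613,.047,.087),.165)
```

```text
t 15.95 tcp [0.562  0.0465 0.1058] rot [ 0.7047  0.0584 -0.0581 -0.7047] F [ 0.1 -1.  -0.8] g 0.084 q [-0.119  0.189  1.863 -0.     1.089 -0.284]
go [-0.6, 18.8, 0.7] [0.0001, -0.0, 0.0004] yaw 0.165
```

servo_tool:
  slide:
    - [0,8,0]
    - [0,14,0]
    - [0,18,0]
    - [0,18,0]
    - [0,18,0]
    - [0,18,0]
    - [0,18,0]
    - [0,18,0]
    - [0,18,0]
    - [0,18,0]
  angular:
    - [0,0,0]
    - [0,0,0]
    - [0,0,0]
    - [0,0,0]
    - [0,0,0]
    - [0,0,0]
    - [0,0,0]
    - [0,0,0]
    - [0,0,0]
    - [0,0,0]

```text
t: 16.95
tcp_pos: [0.5618, 0.0465, 0.088]
ee_rot: [-0.705, -0.058, 0.058, 0.705]
force: [-0.1, 0.1, 0.2]
gripper_width: 0.088
```

servo_tool:
  slide:
    - [0,0,0]
    - [0,0,0]
    - [0,0,0]
    - [0,-10,0]
    - [0,-40,0]
    - [0,-80,0]
    - [0,-120,0]
    - [0,-160,-20]
    - [0,-180,-40]
    - [0,-180,-50]
  angular:
    - [0,0,0]
    - [0,0,0]
    - [0,0,0]
    - [0,0,0]
    - [0,0,0]
    - [0,0,0]
    - [0,0,0]
    - [0,0,0]
    - [0,0,0]
    - [0,0,0]
  hand: 0.22

```text
t: 17.95
tcp_pos: [0.5721, -0.0042, 0.273]
ee_rot: [0.706, 0.061, -0.055, -0.704]
force: [0.6, -0.7, -0.4]
gripper_width: 0.218
```

Run:
```python
from h import *
cam("wrist");cam("wrist");W=cam("wrist"); s=st(); f=W["frame"].astype(int)
m=((f[:,:,2]>120)&(f[:,:,2]-f[:,:,0]>70)).astype(np.uint8)
n,lab,stt,c=cv2.connectedComponentsWithStats(m)
cc,sn=np.cos(.165),np.sin(.165)
def loc(p): d=p[:2]-np.array([.5735,-.026]); return (d@[cc,sn],d@[-sn,cc])
for i in range(1,n):
    if stt[i,4]>60: print("case",stt[i],np.round(loc(atz(W,c[i],.092,True)),4))
m=((f[:,:,0]>120)&(f[:,:,0]-f[:,:,1]>100)&(f[:,:,0]-f[:,:,2]>100)).astype(np.uint8)
n,lab,stt,c=cv2.connectedComponentsWithStats(m)
for i in range(1,n):
    if stt[i,4]>60: q=atz(W,c[i],.094,True); print("red",stt[i],c[i],q.round(4),np.round(loc(q),4))
D=cam("side"); print([(np.round(x["location"],1).tolist(),round(x["p"],2),atz(D,x["location"],0)) for x in bot.mark_of(D,"tray")[:2]])
save(W,"w8.png",(170,120,450,330),2.8)
go((.570,-.003,.14),.165)
```

```text
t 18.1 tcp [ 0.5692 -0.0028  0.2664] rot [-0.7044 -0.0571  0.0588  0.7051] F [-1.  -0.3 -0.5] g 0.219 q [-0.204  0.027  1.727  0.     1.39  -0.368]
case [317 148   9  41 327] [0.0007 0.0728]
case [364 150   9  41 359] [0.0434 0.0714]
case [619 169  21  57 367] [0.3678 0.0626]
case [ 598  243   38   73 1104] [ 0.3713 -0.0494]
red [308 205  25  29 543] [319.79926335 219.72928177] [ 0.5692 -0.0007  0.094 ] [-0.0001  0.0257]
[([270.3, 427.3], 0.95, array([ 0.21778391, -0.37962069,  0.        ])), ([375.8, 374.9], 0.93, array([ 0.47476251, -0.33544372,  0.        ]))]
go [1.4, 125.7, -1.3] [-0.0017, 0.0003, -0.0036] yaw 0.165
```

View pics/w8.png

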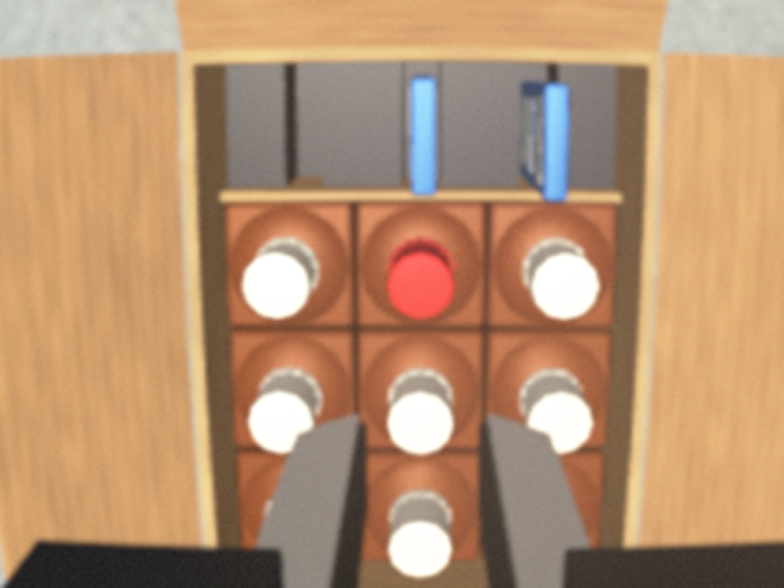

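servo_tool:
  slide:
    - [0,20,-1]
    - [0,55,-1]
    - [0,90,-1]
    - [0,115,-1]
    - [0,135,-1]
    - [0,150,-1]
    - [0,160,-1]
    - [0,166,-1]
    - [0,170,-1]
    - [0,172,-1]
  angular:
    - [0,0,0]
    - [0,0,0]
    - [0,0,0]
    - [0,0,0]
    - [0,0,0]
    - [0,0,0]
    - [0,0,0]
    - [0,0,0]
    - [0,0,0]
    - [0,0,0]
  hand: 0.37

```text
t: 19.2
tcp_pos: [0.5706, -0.0039, 0.0963]
ee_rot: [0.705, 0.059, -0.058, -0.705]
force: [0.8, -0.4, -0.4]
gripper_width: 0.37
```

Run:
```python
from h import *
s=st(); W=cam("wrist"); s=st(); f=W["frame"].astype(int)
m=((f[:,:,0]>120)&(f[:,:,0]-f[:,:,1]>100)&(f[:,:,0]-f[:,:,2]>100)).astype(np.uint8)
n,lab,stt,c=cv2.connectedComponentsWithStats(m)
for i in range(1,n):
    if stt[i,4]>60: q=atz(W,c[i],.094,True); print("red",stt[i],c[i],q.round(4))
go((.5695,-.003,.089),.165)
```

```text
t 19.2 tcp [ 0.5706 -0.0039  0.0963] rot [ 0.7048  0.0586 -0.058  -0.7046] F [ 0.8 -0.4 -0.4] g 0.37 q [-0.205  0.217  1.85   0.     1.074 -0.37 ]
t 19.25 tcp [ 0.5705 -0.0039  0.0961] rot [ 0.7048  0.0585 -0.058  -0.7046] F [-0.  -0.3  0.3] g 0.372 q [-0.205  0.217  1.85  -0.     1.073 -0.37 ]
red [ 294  257   48   62 2345] [317.25884861 288.29339019] [0.5686 0.0022 0.094 ]
go [-0.8, 7.1, 1.0] [0.0002, -0.0, 0.0006] yaw 0.165
```

servo_tool:
  slide:
    - [-1,3,1.5]
    - [-1,5,1.5]
    - [-1,7,1.5]
    - [-1,7,1.5]
    - [-1,7,1.5]
    - [-1,7,1.5]
    - [-1,7,1.5]
    - [-1,7,1.5]
    - [-1,7,1.5]
    - [-1,7,1.5]
  angular:
    - [0,0,0]
    - [0,0,0]
    - [0,0,0]
    - [0,0,0]
    - [0,0,0]
    - [0,0,0]
    - [0,0,0]
    - [0,0,0]
    - [0,0,0]
    - [0,0,0]

```text
t: 20.25
tcp_pos: [0.569, -0.0025, 0.089]
ee_rot: [0.705, 0.058, -0.058, -0.705]
force: [0.3, -0.1, 0.9]
gripper_width: 0.369
```

servo_tool:
  slide:
    - [0,0,0]
    - [0,0,0]
    - [0,0,0]
    - [0,0,0]
    - [0,0,0]
    - [0,0,0]
    - [0,-3,0]
    - [0,-6,0]
    - [0,-10,0]
    - [0,-15,0]
  angular:
    - [0,0,0]
    - [0,0,0]
    - [0,0,0]
    - [0,0,0]
    - [0,0,0]
    - [0,0,0]
    - [0,0,0]
    - [0,0,0]
    - [0,0,0]
    - [0,0,0]
  hand: 0.0
  squeeze: 35

```text
t: 21.25
tcp_pos: [0.5688, -0.0025, 0.1042]
ee_rot: [-0.705, -0.058, 0.058, 0.705]
force: [0.2, 0.7, -1.2]
gripper_width: 0.229
```

servo_tool:
  slide:
    - [0,-12,0]
    - [0,-28,0]
    - [0,-46,0]
    - [0,-65,0]
    - [0,-85,0]
    - [0,-105,0]
    - [0,-125,0]
    - [0,-145,0]
    - [0,-162,0]
    - [0,-170,0]
  angular:
    - [0,0,0]
    - [0,0,0]
    - [0,0,0]
    - [0,0,0]
    - [0,0,0]
    - [0,0,0]
    - [0,0,0]
    - [0,0,0]
    - [0,0,0]
    - [0,0,0]

```text
t: 22.25
tcp_pos: [0.5698, -0.0026, 0.2775]
ee_rot: [0.705, 0.06, -0.057, -0.704]
force: [0.1, 0.6, -2.2]
gripper_width: 0.227
```

Run:
```python
from h import *
s=st(); D=cam("side"); print([(np.round(x["extent"]).tolist(),round(x["p"],2)) for x in bot.spot_in(D,"red_bottle")[:2]])
print([(np.round(x["location"],1).tolist(),round(x["p"],2),atz(D,x["location"],0).round(3)) for x in bot.mark_of(D,"tray")[:2]])
f=D["frame"].astype(int); m=((f[:,:,0]>110)&(f[:,:,0]-f[:,:,2]>70)&(f[:,:,0]-f[:,:,1]<60)).astype(np.uint8); m[:,:325]=0; m[:330]=0
n,lab,stt,c=cv2.connectedComponentsWithStats(m); i=1+stt[1:,4].argmax(); print(stt[i])
h=cv2.convexHull(np.argwhere(lab==i)[:,::-1].astype(np.int32)); a=cv2.approxPolyDP(h,5,True)[:,0]; 
for u in a: print(u,atz(D,u,.025).round(3),atz(D,u,0).round(3))
go((.468,-.335,.275),-.05)
```

```text
t 22.25 tcp [ 0.5698 -0.0026  0.2775] rot [ 0.7052  0.0599 -0.0567 -0.7042] F [ 0.1  0.6 -2.2] g 0.227 q [-0.204  0.016  1.718  0.     1.403 -0.369]
[([366.0, 262.0, 12.0, 22.0], 0.67), ([362.0, 201.0, 25.0, 35.0], 0.57)]
[([374.7, 371.7], 0.76, array([ 0.476, -0.327,  0.   ])), ([271.8, 428.0], 0.58, array([ 0.22 , -0.382,  0.   ]))]
[ 332  339   85   63 2805]
[416 379] [ 0.542 -0.39   0.025] [ 0.554 -0.375  0.   ]
[355 401] [ 0.396 -0.396  0.025] [ 0.404 -0.381  0.   ]
[332 358] [ 0.392 -0.278  0.025] [ 0.4  -0.26  0.  ]
[390 339] [ 0.539 -0.272  0.025] [ 0.551 -0.254  0.   ]
go [-154.3, -0.4, -311.4] [0.0003, 0.215, 0.0011] yaw -0.05
```

servo_tool:
  slide:
    - [-10,0,-20]
    - [-25,0,-50]
    - [-42,0,-85]
    - [-60,0,-122]
    - [-80,0,-160]
    - [-99,0,-198]
    - [-117,0,-235]
    - [-134,0,-270]
    - [-147,0,-297]
    - [-154,0,-311]
  angular:
    - [0,0,0]
    - [0,0.02,0]
    - [0,0.05,0]
    - [0,0.08,0]
    - [0,0.11,0]
    - [0,0.14,0]
    - [0,0.17,0]
    - [0,0.19,0]
    - [0,0.21,0]
    - [0,0.215,0]

```text
t: 23.4
tcp_pos: [0.4668, -0.3362, 0.2726]
ee_rot: [-0.706, 0.019, -0.018, 0.707]
force: [-0.0, 0.3, -2.9]
gripper_width: 0.225
```

Run:
```python
from h import *
cam("wrist");cam("wrist");W=cam("wrist"); s=st(); save(W,"w9.png")
print([(np.round(x["location"],1).tolist(),round(x["p"],2),atz(W,x["location"],0,True).round(3)) for x in bot.mark_of(W,"tray")[:2]])
f=W["frame"].astype(int); m=((f[:,:,0]>110)&(f[:,:,0]-f[:,:,2]>70)&(f[:,:,0]-f[:,:,1]<60)).astype(np.uint8)
n,lab,stt,c=cv2.connectedComponentsWithStats(m)
for i in range(1,n):
    if stt[i,4]>150:
        print(stt[i]); h=cv2.convexHull(np.argwhere(lab==i)[:,::-1].astype(np.int32)); a=cv2.approxPolyDP(h,5,True)[:,0]
        for u in a: print("  ",u,atz(W,u,.025,True).round(3))
for x in (.392,.542):
    for y in (-.274,-.394): print((x,y),proj(W,(x,y,.025),True).round())
go((.467,-.334,.092),-.05)
```

```text
t 23.55 tcp [ 0.4679 -0.3343  0.2731] rot [-0.7062  0.0183 -0.0176  0.7075] F [ 0.1  1.2 -0.7] g 0.227 q [-8.180e-01  3.600e-02  1.706e+00  1.000e-03  1.402e+00 -7.670e-01]
[([135.7, 251.8], 0.61, array([ 0.22 , -0.381,  0.   ]))]
[ 350    0  199   45 6103]
   [548  30] [ 0.763 -0.116  0.025]
   [387  44] [ 0.55  -0.153  0.025]
   [350   0] [ 0.512 -0.099  0.025]
   [512   0] [ 0.713 -0.083  0.025]
[  250   147   141   129 12228]
   [390 251] [ 0.545 -0.388  0.025]
   [361 271] [ 0.511 -0.411  0.025]
   [341 275] [ 0.487 -0.414  0.025]
   [280 271] [ 0.417 -0.406  0.025]
   [262 262] [ 0.396 -0.394  0.025]
   [250 159] [ 0.393 -0.275  0.025]
   [384 147] [ 0.54  -0.27   0.025]
[   65   170   131   172 17879]
   [160 341] [ 0.242 -0.501  0.025]
   [ 80 324] [ 0.11  -0.48   0.025]
   [ 66 172] [ 0.141 -0.264  0.025]
   [194 174] [ 0.326 -0.286  0.025]
   [195 311] [ 0.303 -0.455  0.025]
[260 344   8  60 301]
   [265 403] [ 0.376 -0.602  0.025]
   [263 344] [ 0.386 -0.503  0.025]
[374 344   9  59 306]
   [378 402] [ 0.533 -0.608  0.025]
   [376 344] [ 0.529 -0.511  0.025]
(0.392, -0.274) [249. 158.]
(0.392, -0.394) [258. 262.]
(0.542, -0.274) [386. 151.]
(0.542, -0.394) [388. 256.]
go [-1.1, 181.3, -0.8] [-0.0015, 0.0006, -0.0007] yaw -0.05
```

View pics/w9.png

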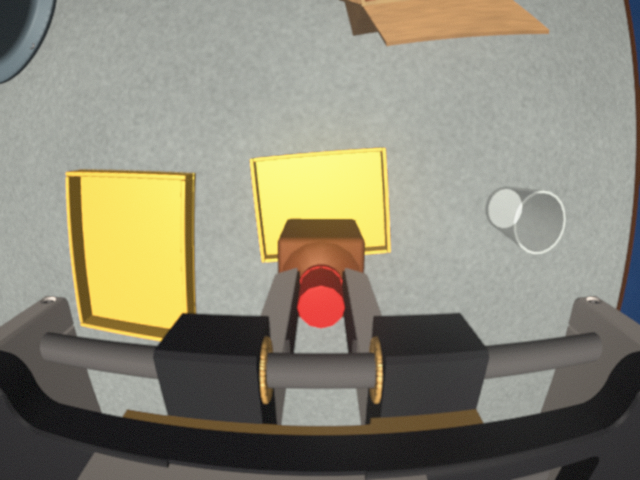

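servo_tool:
  slide:
    - [0,25,0]
    - [0,60,0]
    - [0,95,0]
    - [0,125,0]
    - [0,145,0]
    - [0,158,0]
    - [0,166,0]
    - [0,171,0]
    - [0,174,0]
    - [0,176,0]
  angular:
    - [0,0,0]
    - [0,0,0]
    - [0,0,0]
    - [0,0,0]
    - [0,0,0]
    - [0,0,0]
    - [0,0,0]
    - [0,0,0]
    - [0,0,0]
    - [0,0,0]

```text
t: 24.6
tcp_pos: [0.4686, -0.3349, 0.0987]
ee_rot: [0.707, -0.017, 0.018, -0.707]
force: [0.1, -0.0, -1.9]
gripper_width: 0.229
```

Run:
```python
from h import *
s=st(); cam("wrist"); s=st(); go((.467,-.334,.0895),-.05)
```

```text
t 24.6 tcp [ 0.4686 -0.3349  0.0987] rot [ 0.7073 -0.0173  0.018  -0.7065] F [ 0.1 -0.  -1.9] g 0.229 q [-0.817  0.225  1.835  0.     1.079 -0.767]
t 24.65 tcp [ 0.4684 -0.3348  0.0983] rot [ 0.7071 -0.0174  0.0179 -0.7067] F [-0.2  0.1 -1.4] g 0.226 q [-0.817  0.225  1.836  0.     1.079 -0.767]
go [-1.5, 8.8, 0.8] [0.0006, 0.0, 0.0007] yaw -0.05
```

servo_tool:
  slide:
    - [0,3,0]
    - [0,5,0]
    - [0,6.5,0]
    - [0,7.5,0]
    - [0,8,0]
    - [0,8.5,0]
    - [0,8.5,0]
    - [0,8.5,0]
    - [0,8.5,0]
    - [0,8.5,0]
  angular:
    - [0,0,0]
    - [0,0,0]
    - [0,0,0]
    - [0,0,0]
    - [0,0,0]
    - [0,0,0]
    - [0,0,0]
    - [0,0,0]
    - [0,0,0]
    - [0,0,0]

```text
t: 25.65
tcp_pos: [0.4682, -0.3346, 0.0895]
ee_rot: [0.707, -0.018, 0.018, -0.707]
force: [-1.1, 0.6, -2.2]
gripper_width: 0.229
```

servo_tool:
  slide:
    - [0,0,0]
    - [0,0,0]
    - [0,0,0]
    - [0,0,0]
    - [0,-10,0]
    - [0,-35,0]
    - [0,-70,0]
    - [0,-110,0]
    - [0,-150,0]
    - [0,-180,0]
  angular:
    - [0,0,0]
    - [0,0,0]
    - [0,0,0]
    - [0,0,0]
    - [0,0,0]
    - [0,0,0]
    - [0,0,0]
    - [0,0,0]
    - [0,0,0]
    - [0,0,0]
  hand: 0.45

```text
t: 26.65
tcp_pos: [0.4686, -0.335, 0.2735]
ee_rot: [0.708, -0.017, 0.019, -0.706]
force: [0.5, -0.0, 0.1]
gripper_width: 0.45
```

Run:
```python
from h import *
cam("wrist");W=cam("wrist");s=st();D=cam("side");S=cam("scene")
a=cv2.resize(D["frame"][170:450,210:510],(640,597)); b=cv2.resize(W["frame"][120:340,220:420],None,fx=1,fy=1)
save(D,"d2.png",(230,130,510,420),2)
f=W["frame"].astype(int)
m=((f[:,:,0]>120)&(f[:,:,0]-f[:,:,1]>100)&(f[:,:,0]-f[:,:,2]>100)).astype(np.uint8)
n,lab,stt,c=cv2.connectedComponentsWithStats(m)
for i in range(1,n):
    if stt[i,4]>60: print("red",stt[i],c[i],atz(W,c[i],.094,True).round(4))
c,sn=np.cos(.165),np.sin(.165)
for n,l in [("bot_edge",(0,-.17)),("foam",(0,.17)),("near",(-.14,0)),("far",(.14,0))]: print(n,(round(.5735+c*l[0]-sn*l[1],4),round(-.026+sn*l[0]+c*l[1],4)))
```

```text
t 26.75 tcp [ 0.47   -0.3364  0.2762] rot [ 0.7097 -0.0149  0.0204 -0.7041] F [-0.1 -1.   0.2] g 0.448 q [-0.817  0.033  1.703  0.     1.394 -0.767]
red [305 206  23  23 411] [316.28467153 216.74209246] [ 0.4684 -0.3344  0.094 ]
bot_edge (np.float64(0.6014), np.float64(-0.1937))
foam (np.float64(0.5456), np.float64(0.1417))
near (np.float64(0.4354), np.float64(-0.049))
far (np.float64(0.7116), np.float64(-0.003))
```

View pics/d2.png

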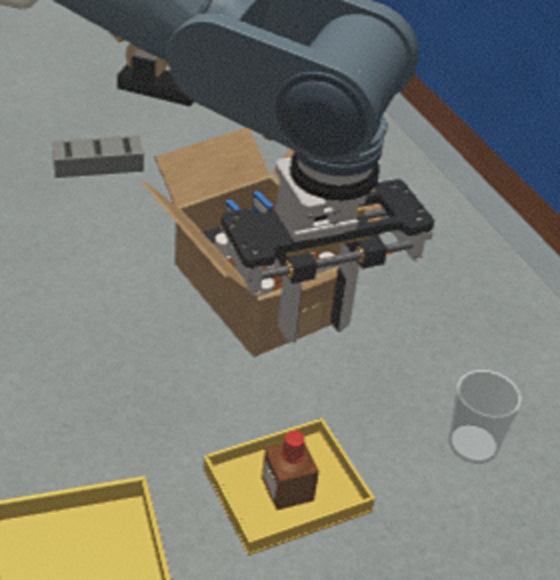

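```bash
cat >> h.py <<'E'
def cw(x,y,z):
    c,sn=np.cos(.165),np.sin(.165); return (.5735+c*x-sn*y,-.026+sn*x+c*y,z)
E
python3 - <<'E'
from h import *
s=st(); go(cw(0,-.19,.149),.165)
E
```

```text
t 26.85 tcp [ 0.4682 -0.3347  0.2702] rot [ 0.7073 -0.0173  0.018  -0.7065] F [ 0.5  0.6 -1.3] g 0.45 q [-0.817  0.037  1.71  -0.     1.393 -0.768]
go [130.1, 121.2, 128.1] [0.0012, -0.215, 0.001] yaw 0.165
```

servo_tool:
  slide:
    - [10,0,5]
    - [25,5,15]
    - [45,10,30]
    - [65,20,50]
    - [85,35,70]
    - [105,55,90]
    - [120,80,110]
    - [130,100,128]
    - [130,115,128]
    - [130,121,128]
  angular:
    - [0,-0.02,0]
    - [0,-0.04,0]
    - [0,-0.07,0]
    - [0,-0.1,0]
    - [0,-0.13,0]
    - [0,-0.16,0]
    - [0,-0.19,0]
    - [0,-0.215,0]
    - [0,-0.215,0]
    - [0,-0.215,0]
  hand: 0.0

```text
t: 27.85
tcp_pos: [0.603, -0.212, 0.1449]
ee_rot: [-0.704, -0.057, 0.06, 0.706]
force: [-0.0, 0.0, 0.6]
gripper_width: 0.009
```

Run:
```python
from h import *
cam("wrist"); s=st(); go(cw(0,-.19,.149),.165)
```

```text
t 27.9 tcp [ 0.6029 -0.2127  0.1452] rot [-0.7038 -0.0567  0.0597  0.7056] F [-0.6  0.5  0.2] g 0.006 q [-0.516  0.305  1.643 -0.     1.199 -0.681]
go [1.7, -3.8, -1.0] [-0.0029, -0.0001, -0.004] yaw 0.165
```

servo_tool:
  slide:
    - [0,0,15]
    - [0,0,30]
    - [0,0,45]
    - [0,0,60]
    - [0,0,75]
    - [0,0,90]
    - [0,0,105]
    - [0,0,120]
    - [0,0,132]
    - [0,0,137]
  angular:
    - [0,0,0]
    - [0,0,0]
    - [0,0,0]
    - [0,0,0]
    - [0,0,0]
    - [0,0,0]
    - [0,0,0]
    - [0,0,0]
    - [0,0,0]
    - [0,0,0]

```text
t: 28.9
tcp_pos: [0.5815, -0.0766, 0.1483]
ee_rot: [-0.704, -0.058, 0.059, 0.705]
force: [0.2, -0.3, -0.6]
gripper_width: 0.004
```

Run:
```python
from h import *
s=st(); W=cam("wrist"); s=st(); save(W,"w10.png"); go(cw(0,-.055,.126),.165)
for l in ("end_flap_bottles","end_flap_foam"): print([(np.round(x["extent"]).tolist(),round(x["p"],2)) for x in bot.spot_in(W,l)[:2]])
```

```text
t 28.9 tcp [ 0.5815 -0.0766  0.1483] rot [-0.7045 -0.0585  0.0588  0.7048] F [ 0.2 -0.3 -0.6] g 0.004 q [-0.324  0.183  1.783  0.     1.176 -0.49 ]
t 28.95 tcp [ 0.5815 -0.0765  0.1483] rot [-0.7044 -0.0585  0.0589  0.7049] F [-0.3  1.2 -0.1] g 0.007 q [-0.324  0.183  1.783  0.     1.176 -0.491]
go [0.4, 22.3, -3.9] [-0.0007, 0.0013, -0.0004] yaw 0.165
[([162.0, 400.0, 99.0, 45.0], 0.6), ([321.0, 290.0, 289.0, 95.0], 0.59)]
[([322.0, 9.0, 264.0, 13.0], 0.59), ([252.0, 210.0, 70.0, 74.0], 0.38)]
```

View pics/w10.png

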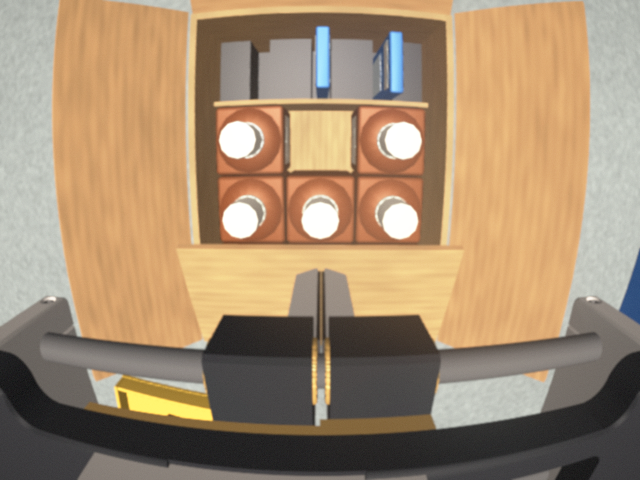

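servo_tool:
  slide:
    - [0,5,0]
    - [0,10,0]
    - [0,15,0]
    - [0,19,0]
    - [0,22,0]
    - [0,24,0]
    - [0,24,0]
    - [0,24,0]
    - [0,24,0]
    - [0,24,0]
  angular:
    - [0,0,0]
    - [0,0,0]
    - [0,0,0]
    - [0,0,0]
    - [0,0,0]
    - [0,0,0]
    - [0,0,0]
    - [0,0,0]
    - [0,0,0]
    - [0,0,0]

```text
t: 30.05
tcp_pos: [0.5817, -0.0782, 0.126]
ee_rot: [-0.705, -0.058, 0.059, 0.705]
force: [-5.6, 1.3, 10.0]
gripper_width: 0.003
```

servo_tool:
  slide:
    - [0,-25,0]
    - [0,-60,0]
    - [0,-90,10]
    - [0,-105,40]
    - [0,-105,80]
    - [0,-105,125]
    - [0,-105,170]
    - [0,-105,215]
    - [0,-105,245]
    - [0,-105,255]
  angular:
    - [0,0,0]
    - [0,0,0]
    - [0,0,0]
    - [0,0,0]
    - [0,0,0]
    - [0,0,0]
    - [0,0,0]
    - [0,0,0]
    - [0,0,0]
    - [0,0,0]

```text
t: 31.05
tcp_pos: [0.5392, 0.1758, 0.2293]
ee_rot: [-0.705, -0.059, 0.059, 0.705]
force: [0.6, 0.2, -0.1]
gripper_width: 0.009
```

Run:
```python
from h import *
cam("wrist"); s=st(); go(cw(0,.195,.149),.165)
```

```text
t 31.1 tcp [0.5393 0.1757 0.2293] rot [-0.7045 -0.0593  0.0594  0.7048] F [-0.5  0.5 -1.1] g 0.004 q [ 0.115  0.051  1.771  0.     1.32  -0.053]
go [0.5, 80.3, -9.7] [-0.0005, 0.003, -0.0001] yaw 0.165
```

servo_tool:
  slide:
    - [0,30,0]
    - [0,60,0]
    - [0,80,0]
    - [0,80,-12]
    - [0,80,-27]
    - [0,80,-42]
    - [0,80,-57]
    - [0,80,-72]
    - [0,80,-87]
    - [0,80,-100]
  angular:
    - [0,0,0]
    - [0,0,0]
    - [0,0,0]
    - [0,0,0]
    - [0,0,0]
    - [0,0,0]
    - [0,0,0]
    - [0,0,0]
    - [0,0,0]
    - [0,0,0]

```text
t: 32.1
tcp_pos: [0.5569, 0.0729, 0.1498]
ee_rot: [-0.705, -0.058, 0.057, 0.705]
force: [-0.8, 1.3, -0.2]
gripper_width: 0.004
```

servo_tool:
  slide:
    - [0,0,-12]
    - [0,0,-24]
    - [0,0,-36]
    - [0,0,-46]
    - [0,5,-50]
    - [0,11,-50]
    - [0,16,-50]
    - [0,20,-50]
    - [0,23,-50]
    - [0,24,-50]
  angular:
    - [0,0,0]
    - [0,0,0]
    - [0,0,0]
    - [0,0,0]
    - [0,0,0]
    - [0,0,0]
    - [0,0,0]
    - [0,0,0]
    - [0,0,0]
    - [0,0,0]

```text
t: 33.1
tcp_pos: [0.5643, 0.0259, 0.126]
ee_rot: [-0.705, -0.058, 0.059, 0.705]
force: [-5.2, 0.9, 9.7]
gripper_width: 0.007
```

Run:
```python
from h import *
cam("wrist"); s=st(); go(cw(0,.055,.126),.165); go(cw(-.1755,0,.225),.165)
```

```text
t 33.15 tcp [0.5643 0.0259 0.1262] rot [-0.7046 -0.058   0.059   0.7048] F [-3.8  0.8  6.2] g 0.009 q [-0.155  0.164  1.85  -0.     1.13  -0.32 ]
go [0.5, 0.2, 2.3] [-0.0005, 0.0007, -0.0015] yaw 0.165
go [-175.2, -98.6, -52.5] [-0.0005, 0.0007, -0.0015] yaw 0.165
```

servo_tool:
  slide:
    - [0,-30,0]
    - [0,-70,0]
    - [0,-100,0]
    - [-20,-105,-8]
    - [-50,-105,-18]
    - [-85,-105,-28]
    - [-120,-105,-38]
    - [-150,-105,-47]
    - [-170,-105,-52]
    - [-175,-105,-52]
  angular:
    - [0,0,0]
    - [0,0,0]
    - [0,0,0]
    - [0,0,0]
    - [0,0,0]
    - [0,0,0]
    - [0,0,0]
    - [0,0,0]
    - [0,0,0]
    - [0,0,0]

```text
t: 34.15
tcp_pos: [0.3995, -0.0548, 0.2303]
ee_rot: [0.705, 0.058, -0.058, -0.705]
force: [-0.5, 0.0, 0.9]
gripper_width: 0.004
```

Run:
```python
from h import *
cam("wrist"); s=st(); go(cw(-.1755,0,.153),.165)
S=cam("scene"); save(S,"s2.png",(170,160,410,330),3)
```

```text
t 34.2 tcp [ 0.3998 -0.0546  0.2305] rot [ 0.7048  0.0581 -0.0577 -0.7046] F [-0.1  0.2 -0.9] g 0.004 q [-0.419 -0.387  2.15   0.     1.378 -0.583]
go [0.5, 77.5, -0.3] [0.0003, -0.0011, 0.0006] yaw 0.165
```

View pics/s2.png

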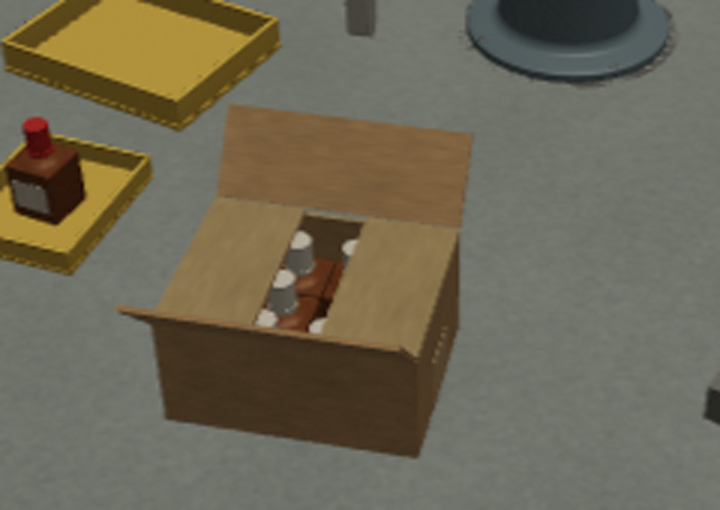

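servo_tool:
  slide:
    - [0,30,0]
    - [0,60,0]
    - [0,77,0]
    - [10,77,0]
    - [25,77,0]
    - [40,77,0]
    - [55,77,0]
    - [70,77,0]
    - [85,77,0]
    - [100,77,0]
  angular:
    - [0,0,0]
    - [0,0,0]
    - [0,0,0]
    - [0,0,0]
    - [0,0,0]
    - [0,0,0]
    - [0,0,0]
    - [0,0,0]
    - [0,0,0]
    - [0,0,0]

```text
t: 35.25
tcp_pos: [0.5017, -0.0376, 0.1545]
ee_rot: [0.705, 0.059, -0.058, -0.704]
force: [-0.0, -0.1, -0.6]
gripper_width: 0.003
```

servo_tool:
  slide:
    - [12,0,0]
    - [24,0,0]
    - [36,0,0]
    - [44,0,0]
    - [45,5,0]
    - [45,11,0]
    - [45,16,0]
    - [45,20,0]
    - [45,23,0]
    - [45,24,0]
  angular:
    - [0,0,0]
    - [0,0,0]
    - [0,0,0]
    - [0,0,0]
    - [0,0,0]
    - [0,0,0]
    - [0,0,0]
    - [0,0,0]
    - [0,0,0]
    - [0,0,0]

```text
t: 36.25
tcp_pos: [0.5431, -0.0308, 0.1301]
ee_rot: [-0.705, -0.058, 0.059, 0.705]
force: [-5.6, 1.4, 10.9]
gripper_width: 0.006
```

Run:
```python
from h import *
cam("wrist"); s=st(); go(cw(-.0305,0,.130),.165); go(cw(.1755,0,.235),.165)
```

```text
t 36.3 tcp [ 0.5431 -0.0307  0.1302] rot [-0.7046 -0.0577  0.0589  0.7048] F [-3.4 -0.1  5.9] g 0.007 q [-0.265  0.111  1.901 -0.     1.132 -0.43 ]
go [0.3, 0.2, -0.3] [-0.0005, 0.0, -0.0017] yaw 0.165
go [206.1, -105.2, -0.3] [-0.0005, 0.0, -0.0017] yaw 0.165
```

servo_tool:
  slide:
    - [0,-35,0]
    - [0,-75,0]
    - [5,-105,0]
    - [35,-105,0]
    - [70,-105,0]
    - [105,-105,0]
    - [140,-105,0]
    - [175,-105,0]
    - [200,-105,0]
    - [206,-105,0]
  angular:
    - [0,0,0]
    - [0,0,0]
    - [0,0,0]
    - [0,0,0]
    - [0,0,0]
    - [0,0,0]
    - [0,0,0]
    - [0,0,0]
    - [0,0,0]
    - [0,0,0]

```text
t: 37.3
tcp_pos: [0.7481, 0.0034, 0.2333]
ee_rot: [-0.705, -0.058, 0.059, 0.705]
force: [-0.7, -0.4, -0.2]
gripper_width: 0.007
```

Run:
```python
from h import *
cam("wrist"); s=st(); go(cw(.1755,0,.153),.165)
```

```text
t 37.35 tcp [0.7476 0.0033 0.2334] rot [-0.7046 -0.0582  0.0586  0.7047] F [-1.5  1.  -0.1] g 0.004 q [-0.147  0.466  1.267 -0.     1.41  -0.312]
go [-1.0, 80.5, -0.3] [-0.0002, 0.0004, -0.0007] yaw 0.165
```

servo_tool:
  slide:
    - [0,30,0]
    - [0,60,0]
    - [0,80,0]
    - [-10,80,0]
    - [-25,80,0]
    - [-40,80,0]
    - [-55,80,0]
    - [-70,80,0]
    - [-85,80,0]
    - [-100,80,0]
  angular:
    - [0,0,0]
    - [0,0,0]
    - [0,0,0]
    - [0,0,0]
    - [0,0,0]
    - [0,0,0]
    - [0,0,0]
    - [0,0,0]
    - [0,0,0]
    - [0,0,0]

```text
t: 38.35
tcp_pos: [0.6466, -0.0136, 0.1548]
ee_rot: [0.705, 0.058, -0.058, -0.705]
force: [1.0, 0.5, -0.9]
gripper_width: 0.004
```

servo_tool:
  slide:
    - [-12,0,0]
    - [-24,0,0]
    - [-36,0,0]
    - [-44,0,0]
    - [-45,5,0]
    - [-45,11,0]
    - [-45,16,0]
    - [-45,20,0]
    - [-45,23,0]
    - [-45,24,0]
  angular:
    - [0,0,0]
    - [0,0,0]
    - [0,0,0]
    - [0,0,0]
    - [0,0,0]
    - [0,0,0]
    - [0,0,0]
    - [0,0,0]
    - [0,0,0]
    - [0,0,0]

```text
t: 39.35
tcp_pos: [0.6037, -0.0206, 0.1302]
ee_rot: [-0.705, -0.058, 0.059, 0.705]
force: [-2.7, 0.6, 4.7]
gripper_width: 0.002
```

servo_tool:
  slide:
    - [0,-15,0]
    - [0,-40,0]
    - [0,-75,0]
    - [0,-110,0]
    - [0,-150,0]
    - [0,-180,0]
    - [0,-195,0]
    - [0,-200,0]
    - [0,-200,0]
    - [0,-200,0]
  angular:
    - [0,0,0]
    - [0,0,0]
    - [0,0,0]
    - [0,0,0]
    - [0,0,0]
    - [0,0,0]
    - [0,0,0]
    - [0,0,0]
    - [0,0,0]
    - [0,0,0]

```text
t: 40.35
tcp_pos: [0.6031, -0.0206, 0.3283]
ee_rot: [-0.704, -0.057, 0.059, 0.705]
force: [0.0, 0.4, -0.9]
gripper_width: 0.005
```

Run:
```python
from h import *
s=st(); D=cam("side");S=cam("scene"); W=cam("wrist")
a=cv2.resize(S["frame"][160:330,150:410],(520,340)); b=cv2.resize(D["frame"][180:430,300:500],(272,340)); w=cv2.resize(W["frame"][0:300,100:540],(352,240)) 
im=np.zeros((590,792,3),np.uint8); im[:340,:520]=a; im[:340,520:]=b; im[345:585,:352]=w
cv2.imwrite("pics/fin.png",im[:,:,::-1])
```

```text
t 40.35 tcp [ 0.6031 -0.0206  0.3283] rot [-0.7044 -0.0571  0.0594  0.705 ] F [ 0.   0.4 -0.9] g 0.005 q [-0.222  0.074  1.567 -0.     1.504 -0.387]
```

View pics/fin.png

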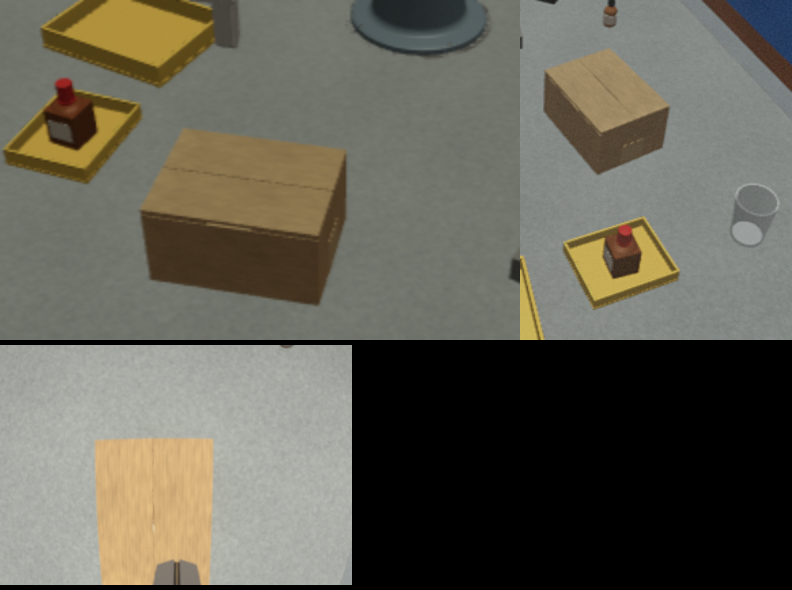

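All four flaps lie flat (carton lid at about 250,190 in the scene panel), the red bottle stands upright in the smaller tray (70,115), and the arm is clear.

```bash
python3 -c "
from h import *
st(); print(bot.close_job())"
```

```text
t 40.5 tcp [ 0.6032 -0.0206  0.3286] rot [-0.7044 -0.0572  0.0593  0.705 ] F [0.  0.4 0.8] g 0.004 q [-0.222  0.074  1.567 -0.     1.504 -0.387]
the job is handed in; nothing more can be done
None
```

The carton is packed and closed, and I handed the job in at 40.5 s. The hand-in call gives no verdict.

- **Slide cases:** there were only two. They stand in the middle and +x foam slots. With the lid still open they measured within 2 mm of their slot centres, and the gripper let go of each about 2 mm above the slot floor.
- **Red-capped bottle:** it stands upright near the middle of the 150 x 120 mm yellow tray. I left the larger look-alike tray alone.
- **Flaps:** I folded both short end flaps first, then the near and far long flaps. In the last pictures all four lie flat.
- **Other bottles:** five of the eight were in view and upright just before the flaps closed over them. I could not see any of them after that.
- **Bystanders:** the arm kept clear of the beaker, amber bottle and tape dispenser. I did not measure their positions again at the end.

The highest force I read was about 12 N, pressing on the flaps. No check failed. The tray position read differently by up to about 10 mm between methods, so I used the tray's rim corners.

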